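Set up the trim scan and clear the cutting mat

TASK

Lay every sample board face up on the scan bed, one to a bay, centred between the bay's two stops (equal gaps at both ends, its long sides in line with the ends of the stops) and square to them; once all of them lie so, press the scan button fully down and let it go. Clear the table of the rest by sorting: each pattern weight into the low plywood tray, side by side on its floor, and each thread spool into the deep black bin; this may be done before or after the scan. Leave the boards centred on the bed and do not disturb the rotary cutter, the webbing roll or the pin dish.

Things in the scene. Friction and masses are not known exactly. Their poses are not given: they have to be found in the camera images.
- stage: the scan bed, fixed: a flat aluminium plate 160 x 300 mm, 8 mm thick, origin at the centre of its underside, z up, x away from the robot. Three bays lie side by side, 95 mm apart along y. A grey scan bar 40 mm high lies along the far edge, 82 to 128 mm beyond the bay centres
- bay0 (a point): centre of the bay farthest to the robot's right, on the plate's top face. Two black stops (8 mm high, 42 mm wide, 8 mm thick) bound it at the near and far end, inner faces 54 mm from the centre along the bay's x (108 mm clear between them; x runs from near to far stop). Thin black cross lines mark the centre
- bay1 (a point): the middle bay of the scan bed, as bay0
- bay2 (a point): the bay farthest to the robot's left, as bay0
- scan_button (a joint): travel of the round grey scan button (32 mm across, upright, on a small black housing that stands on the table near the bed): 0 is up, 0.006 m fully down; a spring of about 4 N at the bottom returns it
- scan_button_top (a point): centre of the button's top face, z up; it is pressed straight down
- weight_tray_in (a point): centre of the inner floor of the low plywood tray for pattern weights: outside 122 mm (x) by 222 mm (y), 32 mm high, walls and floor about 6 mm; fixed to the table, z up
- spool_bin_in (a point): centre of the inner floor of the deep black bin for thread spools: outside 122 mm (x) by 172 mm (y), 70 mm high, walls and floor about 5 mm; fixed to the table, z up
- board0_mid (a point): centre, half-way up, of a sample board: a wooden block 84 mm (its x) by 42 mm (its y) by 18 mm high that carries a black round coat button 34 mm across on its upper face (rising at most 11 mm above the board), 70 g; z up. May be absent
- board1_mid (a point): centre, half-way up, of a sample board: a wooden block 84 mm (its x) by 42 mm (its y) by 18 mm high that carries a steel belt buckle frame 46 x 34 mm on its upper face (rising at most 11 mm above the board), 70 g; z up. May be absent
- board2_mid (a point): centre, half-way up, of a sample board: a wooden block 84 mm (its x) by 42 mm (its y) by 18 mm high that carries a dark wooden toggle 60 mm long on its upper face (rising at most 11 mm above the board), 70 g; z up. May be absent
- weight0_mid (a point): centre, half-way up (26 mm above its foot), of a dark steel pattern weight standing upright, z up its axis: round base 64 mm across and 16 mm high, neck 20 mm across, round knob on top 32 mm across and 18 mm high (34 to 52 mm above the foot); 0.4 kg. May be absent
- weight1_mid (a point): centre, half-way up (26 mm above its foot), of a dark steel pattern weight standing upright, z up its axis: round base 64 mm across and 16 mm high, neck 20 mm across, round knob on top 32 mm across and 18 mm high (34 to 52 mm above the foot); 0.4 kg. May be absent
- weight2_mid (a point): centre, half-way up (26 mm above its foot), of a dark steel pattern weight standing upright, z up its axis: round base 64 mm across and 16 mm high, neck 20 mm across, round knob on top 32 mm across and 18 mm high (34 to 52 mm above the foot); 0.4 kg. May be absent
- spool0_mid (a point): centre, half-way up (30 mm above its foot), of a thread spool standing upright, z up its axis: 60 mm tall, a grey thread body 44 mm across between two white six-sided flanges 10 mm thick, 50 mm across the flats (flats face its own x axis and every 60 degrees from it); 0.12 kg
- spool1_mid (a point): centre, half-way up (30 mm above its foot), of a thread spool standing upright, z up its axis: 60 mm tall, a grey thread body 44 mm across between two white six-sided flanges 10 mm thick, 50 mm across the flats (flats face its own x axis and every 60 degrees from it); 0.12 kg
- cutter: bystander: yellow rotary cutter, origin at its underside. Leave it where it is
- webbing: bystander: roll of black webbing, origin at its underside. Leave it where it is
- pin_dish: bystander: white pin dish, origin at its underside. Leave it where it is

How it is judged (in metres and radians):
On the way:
1. with every sample board that is present centred in a bay, the scan button is pressed fully down (((x of board0_mid in the frame of bay0 between -0.006 and 0.006 m and y of board0_mid in the frame of bay0 between -0.006 and 0.006 m and z of board0_mid in the frame of bay0 between 0.005 and 0.013 m and angle between the x axis of board0_mid and the x axis of bay0, either way round below 0.12 rad and angle between board0_mid's own z axis and vertical below 0.1 rad) or (x of board0_mid in the frame of bay1 between -0.006 and 0.006 m and y of board0_mid in the frame of bay1 between -0.006 and 0.006 m and z of board0_mid in the frame of bay1 between 0.005 and 0.013 m and angle between the x axis of board0_mid and the x axis of bay1, either way round below 0.12 rad and angle between board0_mid's own z axis and vertical below 0.1 rad) or (x of board0_mid in the frame of bay2 between -0.006 and 0.006 m and y of board0_mid in the frame of bay2 between -0.006 and 0.006 m and z of board0_mid in the frame of bay2 between 0.005 and 0.013 m and angle between the x axis of board0_mid and the x axis of bay2, either way round below 0.12 rad and angle between board0_mid's own z axis and vertical below 0.1 rad)) and ((x of board1_mid in the frame of bay0 between -0.006 and 0.006 m and y of board1_mid in the frame of bay0 between -0.006 and 0.006 m and z of board1_mid in the frame of bay0 between 0.005 and 0.013 m and angle between the x axis of board1_mid and the x axis of bay0, either way round below 0.12 rad and angle between board1_mid's own z axis and vertical below 0.1 rad) or (x of board1_mid in the frame of bay1 between -0.006 and 0.006 m and y of board1_mid in the frame of bay1 between -0.006 and 0.006 m and z of board1_mid in the frame of bay1 between 0.005 and 0.013 m and angle between the x axis of board1_mid and the x axis of bay1, either way round below 0.12 rad and angle between board1_mid's own z axis and vertical below 0.1 rad) or (x of board1_mid in the frame of bay2 between -0.006 and 0.006 m and y of board1_mid in the frame of bay2 between -0.006 and 0.006 m and z of board1_mid in the frame of bay2 between 0.005 and 0.013 m and angle between the x axis of board1_mid and the x axis of bay2, either way round below 0.12 rad and angle between board1_mid's own z axis and vertical below 0.1 rad)) and ((x of board2_mid in the frame of bay0 between -0.006 and 0.006 m and y of board2_mid in the frame of bay0 between -0.006 and 0.006 m and z of board2_mid in the frame of bay0 between 0.005 and 0.013 m and angle between the x axis of board2_mid and the x axis of bay0, either way round below 0.12 rad and angle between board2_mid's own z axis and vertical below 0.1 rad) or (x of board2_mid in the frame of bay1 between -0.006 and 0.006 m and y of board2_mid in the frame of bay1 between -0.006 and 0.006 m and z of board2_mid in the frame of bay1 between 0.005 and 0.013 m and angle between the x axis of board2_mid and the x axis of bay1, either way round below 0.12 rad and angle between board2_mid's own z axis and vertical below 0.1 rad) or (x of board2_mid in the frame of bay2 between -0.006 and 0.006 m and y of board2_mid in the frame of bay2 between -0.006 and 0.006 m and z of board2_mid in the frame of bay2 between 0.005 and 0.013 m and angle between the x axis of board2_mid and the x axis of bay2, either way round below 0.12 rad and angle between board2_mid's own z axis and vertical below 0.1 rad)) and value of joint scan_button above 0.0045 m), for 0.1 s.
At the end, for the whole second after the job is handed in: Each board lies face up in its own bay, centre within 6 mm of the bay centre in x and in y, long axis within 0.12 rad of the bay's x; weights on the floor of the plywood tray, spools in the black bin, none stacked; all at rest, button up (((x of board0_mid in the frame of bay0 between -0.006 and 0.006 m and y of board0_mid in the frame of bay0 between -0.006 and 0.006 m and z of board0_mid in the frame of bay0 between 0.005 and 0.013 m and angle between the x axis of board0_mid and the x axis of bay0, either way round below 0.12 rad and angle between board0_mid's own z axis and vertical below 0.1 rad) or (x of board0_mid in the frame of bay1 between -0.006 and 0.006 m and y of board0_mid in the frame of bay1 between -0.006 and 0.006 m and z of board0_mid in the frame of bay1 between 0.005 and 0.013 m and angle between the x axis of board0_mid and the x axis of bay1, either way round below 0.12 rad and angle between board0_mid's own z axis and vertical below 0.1 rad) or (x of board0_mid in the frame of bay2 between -0.006 and 0.006 m and y of board0_mid in the frame of bay2 between -0.006 and 0.006 m and z of board0_mid in the frame of bay2 between 0.005 and 0.013 m and angle between the x axis of board0_mid and the x axis of bay2, either way round below 0.12 rad and angle between board0_mid's own z axis and vertical below 0.1 rad)) and ((x of board1_mid in the frame of bay0 between -0.006 and 0.006 m and y of board1_mid in the frame of bay0 between -0.006 and 0.006 m and z of board1_mid in the frame of bay0 between 0.005 and 0.013 m and angle between the x axis of board1_mid and the x axis of bay0, either way round below 0.12 rad and angle between board1_mid's own z axis and vertical below 0.1 rad) or (x of board1_mid in the frame of bay1 between -0.006 and 0.006 m and y of board1_mid in the frame of bay1 between -0.006 and 0.006 m and z of board1_mid in the frame of bay1 between 0.005 and 0.013 m and angle between the x axis of board1_mid and the x axis of bay1, either way round below 0.12 rad and angle between board1_mid's own z axis and vertical below 0.1 rad) or (x of board1_mid in the frame of bay2 between -0.006 and 0.006 m and y of board1_mid in the frame of bay2 between -0.006 and 0.006 m and z of board1_mid in the frame of bay2 between 0.005 and 0.013 m and angle between the x axis of board1_mid and the x axis of bay2, either way round below 0.12 rad and angle between board1_mid's own z axis and vertical below 0.1 rad)) and ((x of board2_mid in the frame of bay0 between -0.006 and 0.006 m and y of board2_mid in the frame of bay0 between -0.006 and 0.006 m and z of board2_mid in the frame of bay0 between 0.005 and 0.013 m and angle between the x axis of board2_mid and the x axis of bay0, either way round below 0.12 rad and angle between board2_mid's own z axis and vertical below 0.1 rad) or (x of board2_mid in the frame of bay1 between -0.006 and 0.006 m and y of board2_mid in the frame of bay1 between -0.006 and 0.006 m and z of board2_mid in the frame of bay1 between 0.005 and 0.013 m and angle between the x axis of board2_mid and the x axis of bay1, either way round below 0.12 rad and angle between board2_mid's own z axis and vertical below 0.1 rad) or (x of board2_mid in the frame of bay2 between -0.006 and 0.006 m and y of board2_mid in the frame of bay2 between -0.006 and 0.006 m and z of board2_mid in the frame of bay2 between 0.005 and 0.013 m and angle between the x axis of board2_mid and the x axis of bay2, either way round below 0.12 rad and angle between board2_mid's own z axis and vertical below 0.1 rad)) and x of weight0_mid in the frame of weight_tray_in between -0.055 and 0.055 m and y of weight0_mid in the frame of weight_tray_in between -0.105 and 0.105 m and z of weight0_mid in the frame of weight_tray_in between 0 and 0.05 m and x of weight1_mid in the frame of weight_tray_in between -0.055 and 0.055 m and y of weight1_mid in the frame of weight_tray_in between -0.105 and 0.105 m and z of weight1_mid in the frame of weight_tray_in between 0 and 0.05 m and x of weight2_mid in the frame of weight_tray_in between -0.055 and 0.055 m and y of weight2_mid in the frame of weight_tray_in between -0.105 and 0.105 m and z of weight2_mid in the frame of weight_tray_in between 0 and 0.05 m and x of spool0_mid in the frame of spool_bin_in between -0.056 and 0.056 m and y of spool0_mid in the frame of spool_bin_in between -0.081 and 0.081 m and z of spool0_mid in the frame of spool_bin_in between 0 and 0.06 m and x of spool1_mid in the frame of spool_bin_in between -0.056 and 0.056 m and y of spool1_mid in the frame of spool_bin_in between -0.081 and 0.081 m and z of spool1_mid in the frame of spool_bin_in between 0 and 0.06 m and linear speed of each of board0, board1, board2, weight0, weight1, weight2, spool0, spool1 below 0.02 m/s and value of joint scan_button below 0.002 m); the robot touches nothing.
It fails at once if yellow rotary cutter pushed more than 5 cm from its place (distance of cutter from where it was at the start of the episode above 0.05 m).
It fails at once if roll of black webbing pushed more than 5 cm from its place (distance of webbing from where it was at the start of the episode above 0.05 m).
It fails at once if white pin dish pushed more than 5 cm from its place (distance of pin_dish from where it was at the start of the episode above 0.05 m).
Of board0, board1, board2 only 2 to 3 are there at a start; the rules pass over those that are not, and their reading is None.
Of weight0, weight1, weight2 only 2 to 3 are there at a start; the rules pass over those that are not, and their reading is None.
At some moment in a run one of board0, board1, board2, weight0, weight1, weight2 may be knocked a few centimetres aside while the robot is not near it.
It also fails if it takes over 210 s, if anything falls off the work surface, if the arm or the gripper's body presses on something with over 40 N, if the wrist force passes 120 N, or if a joint passes its speed limit or range.

ROBOT

A 7-joint arm with a two-finger parallel gripper is mounted at the origin on the work surface. World frame = base frame: x ahead of the robot, y to its left, z up, the work surface at z = 0. Lengths are in m, angles in degrees, forces in N, time in s.
With the tool pointing down it reaches from about 0.425 to 0.825 m from the base axis. Payload 3.6 kg.
Tool frame: the origin (TCP) lies between the finger pads; the fingertips stand 25 mm ahead of it and the grasp point (between the pads) lies 6 mm ahead of it (r.tcp_to_tips is the z of the fingertips in the tool frame, in m); z points along the fingers, y is the line along which they close (so a half turn about z gives the same grasp; the last joint's range is limited). The gripper opens to 85 mm and grips with 20 to 120 N. Pads are 22 mm wide; open, the fingers measure 114 mm over their backs; the gripper's body (76 mm by 85 mm) begins 54 mm behind the grasp point. The pads swing forward as they close: fully open they stand 13 mm farther back than shut.
Start: joints at [65.69, 35.231, -0.722, 81.555, 0.464, 63.22, -2.315], TCP at [0.252, -0.599, 0.256] pointing down, gripper open.
Joint ranges: [-178.69, 178.69], [-17.37, 117.87], [-77.05, 75.6], [15.02, 138.74], [-78.02, 258.01], [0.78, 113.62], [-162.83, 162.83]. Speed limits (degrees/s): [159.86, 159.86, 180, 180, 180, 180, 180].

INTERFACE

Orientations are given as a 3x3 rotation matrix whose columns are the frame's x, y, z axes.
In Python, from station import r gives the robot as it stands.
- The arm moves only by the tool drive_tool, never from a script. Its argument "rows" is a list of rows, each a list of 7 numbers: the turn, a rotation vector about the tool's x, y, z in rad, then the shift along the tool's x, y, z in mm, then the finger opening in mm, from 0 to 85.4. In form: [[rx, ry, rz, dx, dy, dz, claw], ...]. A call has 1 to 10 rows; each row is the pose to reach, as a shift and turn from the pose commanded when the call began, along the tool's axes at that moment; what a row does not reach only later rows make up. A row lasts 1/12 s, in which the tool goes at most 41.7 mm and 7.16 degrees, less where a joint would pass 70% of its speed; a pose out of reach is approached as far as the arm can. A call with a gripper value outside its range is refused whole. The fingers move at their own pace and stop on an object; "force" is the grip in N (left out, the last holds). Time passes only in rows, so rows that repeat a pose let the fingers close. It gives the time, the measured TCP pose, the force, the opening and the grip force at its end, in the units of the state.
- r.state(): the state, without advancing time (a new reading comes with each control period).
- r.snapshot(name): name is "side" or "top" or "wrist"; returns (picture, depth): 480x640x3 uint8, red, green, blue; 480x640 float32, m along the optical axis (not along the pixel's ray), 0 where there is no reading.
- r.camera_info(name): a dict with "mtx" (3x3 intrinsics, pixels), "T" (4x4, takes a point from camera to world coordinates); the wrist camera has in their place "mount" (4x4, takes a point from camera to tool coordinates, whose origin is the TCP and whose axes are the flange's). Camera axes: x right, y down, z forward; pixel columns grow to the right and rows downward; lengths in m; the calibration is good to about 2 mm. A picture is of the moment at which its call begins: read the wrist's pose just before it. camera_info takes no time and is no camera call.
- r.sign_off(): hands the job in; it is judged then, once.
The state is a dict: "time_s": time; "joints": joint angles; "qd": joint speeds; "effort": joint torques, N m; "eef_pos": TCP position; "tool_rot": TCP orientation; "contact_force": force on the tool from outside, world axes, zero at the start; "ft_torque": the same for the moment, N m; "opening": finger opening in m; "gripper_force": force on a finger pad.
Only numpy, scipy, OpenCV 4.12 (cv2) and the standard library are available. Lean on these libraries where they do the work, as an engineer would, in place of code of your own. Each camera call takes 0.05 s, during which the arm holds its last target. There are 200 camera calls.

## Working session

There is one attempt and no reset: what is moved stays moved. The work goes in short steps, Python scripts to look and compute and a tool call to move; the robot and the scene stay as the last step left them, time stands still between calls to the robot, and variables do not carry over. Pictures are saved under pics/ and viewed, at most 14 in all, crops included, and the job is handed in when it is done.

Besides the shell and the picture viewer there is one more tool, called after "Request:" in YAML: its name, and indented under it one key for each argument. drive_tool: Moves the arm, as the interface text tells. Its arguments: {"type":"object","properties":{"rows":{"type":"array","items":{"type":"array","items":{"type":"number"}}},"force":{"type":"number"}},"required":["rows"]}

```bash
ls; mkdir -p pics
python3 - <<'E'
from station import r
import cv2,numpy as np
s=r.state();print({k:np.round(v,3).tolist() for k,v in s.items()})
for n in("top","side"):
    p,d=r.snapshot(n);cv2.imwrite(f"pics/{n}0.png",p[:,:,::-1]);np.save(f"pics/{n}0.npy",d)
    c=r.camera_info(n);print(n,c)
print(r.camera_info("wrist"),r.tcp_to_tips)
E
```

```text
pics
{'time_s': 0.0, 'joints': [65.688, 35.289, -0.724, 81.643, 0.464, 63.222, -2.316], 'qd': [0.049, -0.055, 0.009, -0.011, 0.014, -0.012, -0.068], 'effort': [-0.0, -46.921, 0.259, -17.103, 0.01, 0.01, -0.0], 'eef_pos': [0.252, -0.599, 0.255], 'tool_rot': [[0.922, 0.387, -0.001], [0.387, -0.922, 0.002], [-0.0, -0.003, -1.0]], 'contact_force': [1.442, 0.684, 0.049], 'ft_torque': [0.006, -0.022, 0.005], 'gripper_force': 0.0, 'opening': 0.086}
top {'mtx': array([[544.87417293,   0.        , 316.41964327],
       [  0.        , 544.87417293, 246.77445277],
       [  0.        ,   0.        ,   1.        ]]), 'T': array([[ 0.02734313, -0.99765672,  0.06271699,  0.4000241 ],
       [-0.99944595, -0.02847544, -0.01723191,  0.02068296],
       [ 0.01897743, -0.06221107, -0.99788258,  1.05961148],
       [ 0.        ,  0.        ,  0.        ,  1.        ]])}
side {'mtx': array([[439.20442427,   0.        , 322.65145107],
       [  0.        , 439.20442427, 236.72154273],
       [  0.        ,   0.        ,   1.        ]]), 'T': array([[ 0.99934733, -0.01856284,  0.03098937,  0.46163402],
       [-0.03391973, -0.77726381,  0.62825984, -0.61806447],
       [ 0.01242463, -0.62890094, -0.77738616,  0.85065863],
       [ 0.        ,  0.        ,  0.        ,  1.        ]])}
{'mtx': array([[373.01422946,   0.        , 311.48252636],
       [  0.        , 373.01422946, 238.26173288],
       [  0.        ,   0.        ,   1.        ]]), 'mount': array([[-3.03410462e-04, -9.48935198e-01, -3.15470914e-01,
         8.08324381e-02],
       [ 9.99999597e-01, -2.14750142e-05, -8.97172862e-04,
         5.78381981e-04],
       [ 8.44584165e-04, -3.15471059e-01,  9.48934823e-01,
        -1.17739766e-01],
       [ 0.00000000e+00,  0.00000000e+00,  0.00000000e+00,
         1.00000000e+00]])} 0.025
```

View pics/top0.png

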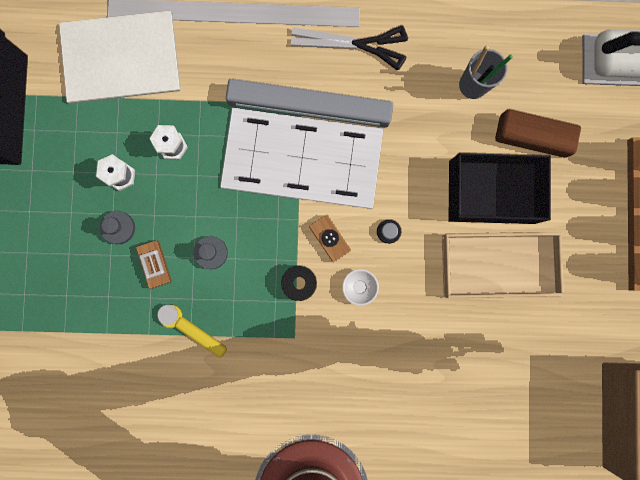

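View pics/side0.png

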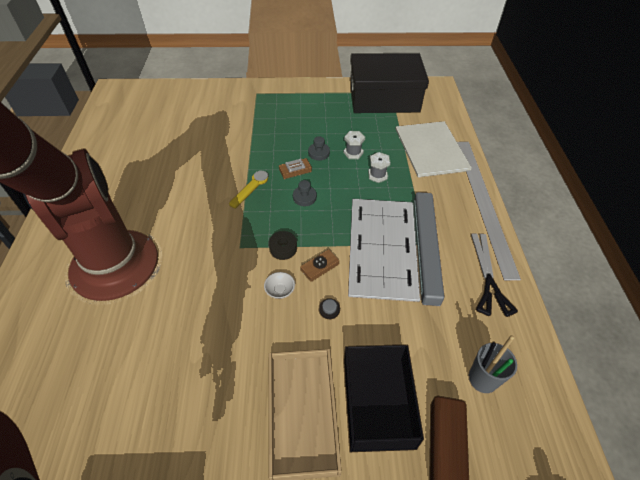

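Top view: the coat-button board is at about (329,238) and the buckle board at (153,263). Weights are at (115,227) and (210,251), spools at (168,140) and (115,171). The scan button is at (389,231), tray at (503,265), bin at (500,188), and the bed bays near (257,150), (302,157) and (350,163). One board and one weight are absent.

```bash
cat > h.py <<'E'
from station import r
import cv2,numpy as np
def camT(n,s=None):
    c=r.camera_info(n)
    if n!="wrist": return c["mtx"],c["T"]
    T=np.eye(4);T[:3,:3]=s["tool_rot"];T[:3,3]=s["eef_pos"];return c["mtx"],T@c["mount"]
def p2w(n,u,v,z,s=None):
    K,T=camT(n,s);d=T[:3,:3]@np.linalg.solve(K,[u,v,1.]);o=T[:3,3]
    return o+d*(z-o[2])/d[2]
def w2p(n,P,s=None):
    K,T=camT(n,s);q=K@(np.linalg.inv(T)@np.r_[P,1])[:3];return q[:2]/q[2]
def go(x,y,z,yaw=None,s=None):
    """tool-axes move to TCP target (yaw deg of tool x, tool down)"""
    s=s or r.state();R=np.array(s["tool_rot"]);
    if yaw is None: Rt=R
    else:
        c,n=np.cos(np.radians(yaw)),np.sin(np.radians(yaw));Rt=np.array([[c,n,0],[n,-c,0],[0,0,-1.]])
    rv=cv2.Rodrigues(R.T@Rt)[0].ravel();d=R.T@(np.array([x,y,z])-s["eef_pos"])*1000
    return np.r_[np.round(rv,3),np.round(d,1)]
def snap(name):
    s=r.state();p,d=r.snapshot("wrist");cv2.imwrite(f"pics/{name}.png",p[:,:,::-1]);np.save(f"pics/{name}.npy",d)
    import pickle;pickle.dump(s,open(f"pics/{name}.pkl","wb"));return s,p,d
E
python3 - <<'E'
from h import *
L={"button board":(329,238,.027),"buckle":(153,264,.022),"w_knob115":(111,226,.052),"w_knob210":(208,249,.052),"spool168":(165,139,.06),"spool115":(110,170,.06),
"scanb":(390,231,.03),"tray NW":(445,235,.032),"trayNE":(559,235,.032),"traySW":(445,296,.032),"traySE":(561,293,.032),"binNW":(450,154,.07),"binNE":(550,154,.07),"binSW":(450,221,.07),"binSE":(550,221,.07),
"b2far":(257,121,.016),"b2near":(249,180,.016),"b1far":(303,128,.016),"b1near":(298,187,.016),"b0far":(353,135,.016),"b0near":(346,193,.016),"cutter":(168,316,.01),"cut2":(222,351,.01),"web":(299,283,.03),"dish":(360,287,.02)}
d=np.load("pics/top0.npy");K,T=camT("top")
for k,(u,v,z) in L.items():
    dz=d[v,u];P=T[:3,:3]@(np.linalg.solve(K,[u,v,1.])*dz)+T[:3,3]
    w=p2w("top",u,v,z);print(k,np.round(w[:2],3),"depthz",round(P[2],3),"rad",round(np.hypot(*w[:2]),3))
s=r.state();print(go(.54,.32,.30,0))
E
```

```text
button board [ 0.482 -0.021] depthz 0.021 rad 0.483
buckle [0.424 0.311] depthz 0.023 rad 0.526
w_knob115 [0.491 0.383] depthz 0.052 rad 0.623
w_knob210 [0.454 0.203] depthz 0.054 rad 0.497
spool168 [0.655 0.289] depthz 0.062 rad 0.716
spool115 [0.594 0.387] depthz 0.062 rad 0.709
scanb [ 0.499 -0.136] depthz 0.024 rad 0.517
tray NW [ 0.494 -0.241] depthz 0.027 rad 0.55
trayNE [ 0.5   -0.459] depthz 0.032 rad 0.679
traySW [ 0.378 -0.242] depthz 0.014 rad 0.449
traySE [ 0.39  -0.463] depthz 0.028 rad 0.605
binNW [ 0.641 -0.239] depthz 0.001 rad 0.684
binNE [ 0.647 -0.425] depthz 0.004 rad 0.774
binSW [ 0.517 -0.24 ] depthz 0.007 rad 0.57
binSE [ 0.522 -0.425] depthz -0.0 rad 0.673
b2far [0.707 0.125] depthz 0.017 rad 0.718
b2near [0.591 0.136] depthz 0.02 rad 0.606
b1far [0.696 0.035] depthz 0.017 rad 0.697
b1near [0.58  0.041] depthz 0.014 rad 0.582
b0far [ 0.686 -0.063] depthz 0.018 rad 0.688
b0near [ 0.571 -0.052] depthz 0.019 rad 0.574
cutter [0.326 0.282] depthz 0.013 rad 0.431
cut2 [0.262 0.177] depthz 0.019 rad 0.316
web [0.395 0.034] depthz -0.0 rad 0.397
dish [ 0.391 -0.082] depthz 0.008 rad 0.4
[-2.000e-03  0.000e+00  3.980e-01  6.219e+02 -7.352e+02 -4.310e+01]
```

```bash
python3 -c "
from h import *
print(go(.57,0,.27,0))"
```

```text
[-2.000e-03  0.000e+00  3.980e-01  5.255e+02 -4.285e+02 -1.380e+01]
```

Request:
drive_tool:
  rows:
    - [0,0,0.1,131,-107,-3,85]
    - [0,0,0.1,131,-107,-3,85]
    - [0,0,0.2,263,-214,-7,85]
    - [0,0,0.2,263,-214,-7,85]
    - [0,0,0.2,263,-214,-7,85]
    - [0,0,0.2,263,-214,-7,85]
    - [0,0,0.2,263,-214,-7,85]
    - [0,0,0.2,263,-214,-7,85]
    - [0,0,0.2,263,-214,-7,85]
    - [0,0,0.2,263,-214,-7,85]

```text
time_s: 0.93
eef_pos: [0.4134, -0.296, 0.2632]
tool_rot: [[0.979, 0.205, 0.0], [0.205, -0.979, 0.002], [0.001, -0.002, -1.0]]
contact_force: [0.1, -0.6, 0.5]
opening: 0.0849
gripper_force: 0.0
```

```bash
python3 -c "
from h import *
print(go(.57,0,.27,0))"
```

```text
[-2.000e-03 -1.000e-03  2.060e-01  2.139e+02 -2.576e+02 -6.100e+00]
```

Request:
drive_tool:
  rows:
    - [0,0,0.206,214,-258,-6,85]
    - [0,0,0.206,214,-258,-6,85]
    - [0,0,0.206,214,-258,-6,85]
    - [0,0,0.206,214,-258,-6,85]
    - [0,0,0.206,214,-258,-6,85]
    - [0,0,0.206,214,-258,-6,85]
    - [0,0,0.206,214,-258,-6,85]
    - [0,0,0.206,214,-258,-6,85]
    - [0,0,0.206,214,-258,-6,85]
    - [0,0,0.206,214,-258,-6,85]

```text
time_s: 1.77
eef_pos: [0.5715, -0.0028, 0.2686]
tool_rot: [[1.0, -0.004, -0.0], [-0.004, -1.0, 0.001], [-0.0, -0.001, -1.0]]
contact_force: [-0.0, -0.3, 0.2]
opening: 0.0843
gripper_force: 0.0
```

```bash
python3 -c "
from h import *
s,p,d=snap('w1');print(s['eef_pos'],s['tool_rot'])"
```

```text
[ 0.57145854 -0.00282388  0.2685531 ] [[ 9.99993418e-01 -3.60544120e-03 -4.05164841e-04]
 [-3.60506197e-03 -9.99993067e-01  9.32851443e-04]
 [-4.08525373e-04 -9.31384659e-04 -9.99999483e-01]]
```

View pics/w1.png

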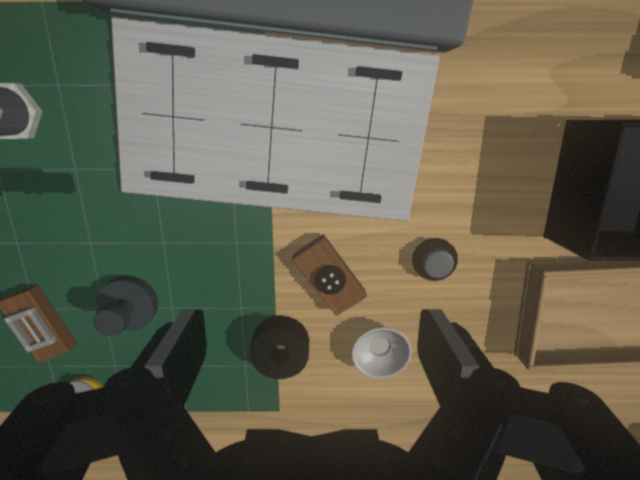

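The wrist view shows the bay crosses at (173,117), (272,127) and (369,138), the button board around (329,277), and the scan button at (440,264). I'll enlarge the board.

```bash
python3 -c "
from h import *
import pickle
p=cv2.imread('pics/w1.png');a=cv2.resize(p[225:325,280:380],(400,400),interpolation=cv2.INTER_CUBIC)
b=cv2.resize(p[225:325,0:100],(400,400),interpolation=cv2.INTER_CUBIC)
cv2.imwrite('pics/c1.png',np.hstack([a,b]))
s=pickle.load(open('pics/w1.pkl','rb'))
q=[p2w('wrist',u,v,.008,s) for u,v in((173,117),(272,127),(369,138))];print(np.round(q,4));e=q[0]-q[2];print(np.degrees(np.arctan2(-e[0],e[1])),np.linalg.norm(e))
print(p2w('wrist',440,264,.025,s))"
```

```text
[[ 0.6503  0.1304  0.008 ]
 [ 0.6407  0.0352  0.008 ]
 [ 0.63   -0.0596  0.008 ]]
-6.108243178946231 0.19104176986997617
[ 0.50340773 -0.13688982  0.025     ]
```

View pics/c1.png

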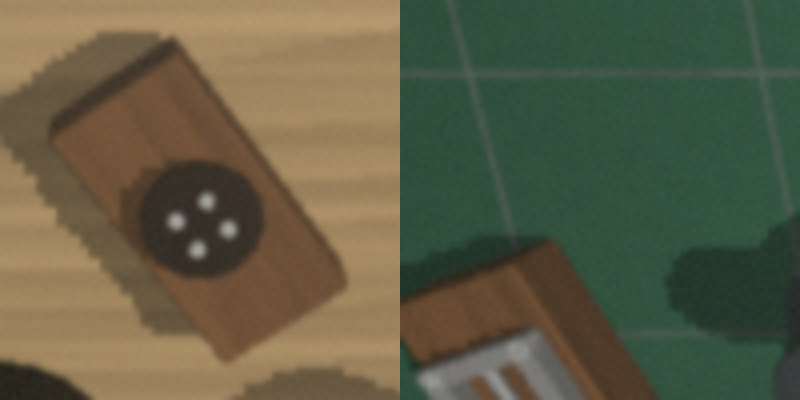

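```bash
cat >> h.py <<'E'
def board(pts,s,z=.018,n="wrist"):
    w=np.array([p2w(n,u,v,z,s)[:2] for u,v in pts]);c=w.mean(0)
    (_,_),(a,b),_=cv2.minAreaRect((w*1000).astype(np.float32))
    e=[(w[1]-w[0]),(w[2]-w[1])];l=[np.linalg.norm(x) for x in e];d=(w[1]-w[0])-(w[3]-w[2]) if l[0]>l[1] else (w[2]-w[1])-(w[0]-w[3])
    return c,np.degrees(np.arctan2(d[1],d[0])),np.round(l,4)
E
python3 -c "
from h import *
import pickle
s=pickle.load(open('pics/w1.pkl','rb'))
c=np.array([[52,136],[178,50],[343,290],[228,362]])/4+[280,225]
b=board(c,s);print(b)
s=r.state()
yaw=(b[1]+90)%180-90
print(yaw,go(b[0][0],b[0][1],.1,yaw))
"
```

```text
(array([ 0.4843146, -0.0231119]), np.float64(-145.75076279521826), array([0.0409, 0.0833]))
34.249237204781735 [ 1.000e-03  2.000e-03 -6.060e-01 -8.590e+01  1.750e+01  1.687e+02]
```

Request:
drive_tool:
  rows:
    - [0,0,-0.606,-86,17.5,150,65]
    - [0,0,-0.606,-86,17.5,150,65]
    - [0,0,-0.606,-86,17.5,150,65]
    - [0,0,-0.606,-86,17.5,150,65]
    - [0,0,-0.606,-86,17.5,150,65]
    - [0,0,-0.606,-86,17.5,150,65]
    - [0,0,-0.606,-86,17.5,150,65]
    - [0,0,-0.606,-86,17.5,150,65]

```text
time_s: 2.48
eef_pos: [0.4862, -0.0235, 0.1205]
tool_rot: [[0.829, 0.559, 0.004], [0.559, -0.829, -0.001], [0.003, 0.003, -1.0]]
contact_force: [-0.4, -0.1, -0.4]
opening: 0.0651
gripper_force: 0.0
```

```bash
python3 -c "
from h import *
s,p,d=snap('w2');print(s['eef_pos'],s['opening']);print(go(.4843,-.0231,.028,34.2))"
```

```text
[ 0.48616557 -0.02350091  0.1205455 ] 0.06509232222110456
[ 3.00e-03 -3.00e-03 -3.00e-03 -2.10e+00 -1.30e+00  9.27e+01]
```

View pics/w2.png

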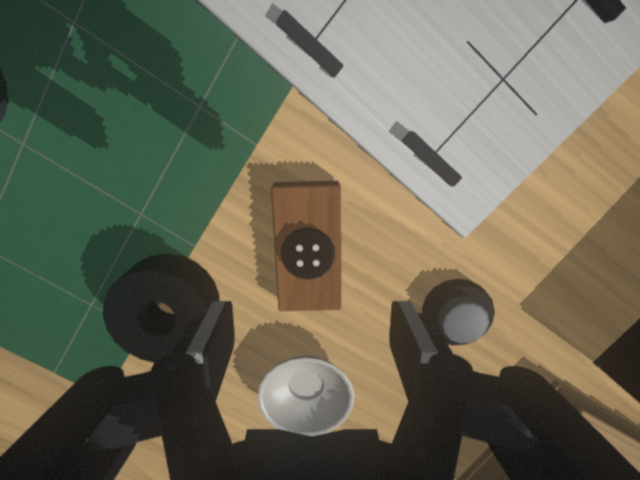

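Board centred at col ~307, aligned with the fingers. I'll descend and grip.

Request:
drive_tool:
  rows:
    - [0.003,-0.003,-0.003,-2,-1.5,40,65]
    - [0.003,-0.003,-0.003,-2,-1.5,75,65]
    - [0.003,-0.003,-0.003,-2,-1.5,92,65]
    - [0.003,-0.003,-0.003,-2,-1.5,92,65]
    - [0.003,-0.003,-0.003,-2,-1.5,92,30]
    - [0.003,-0.003,-0.003,-2,-1.5,92,30]
    - [0.003,-0.003,-0.003,-2,-1.5,92,30]
    - [0.003,-0.003,-0.003,-2,-1.5,92,30]
    - [0.003,-0.003,-0.003,-2,-1.5,92,30]
  force: 40

```text
time_s: 3.28
eef_pos: [0.4834, -0.0217, 0.0291]
tool_rot: [[0.825, 0.565, 0.0], [0.565, -0.825, 0.001], [0.001, -0.001, -1.0]]
contact_force: [0.1, 0.0, 7.9]
opening: 0.0409
gripper_force: 42.5
```

```bash
python3 -c "
from h import *
s=r.state();print(s['eef_pos'],s['opening'],s['gripper_force'],s['contact_force'])"
```

```text
[ 0.48338368 -0.02169418  0.02909848] 0.040881650730587644 42.54674434661865 [0.07403063 0.04128454 7.90382279]
```

```bash
python3 -c "
from h import *
print(go(.63,-.0596,.12,-6.1))"
```

```text
[-1.000e-03 -0.000e+00  7.070e-01  9.960e+01  1.141e+02 -9.090e+01]
```

Request:
drive_tool:
  rows:
    - [0,0,0,0,0,-40,30]
    - [0,0,0,0,0,-80,30]
    - [0,0,0.12,20,25,-91,30]
    - [0,0,0.24,45,50,-91,30]
    - [0,0,0.36,70,80,-91,30]
    - [0,0,0.48,100,114,-91,30]
    - [0,0,0.6,100,114,-91,30]
    - [0,0,0.707,100,114,-91,30]
    - [0,0,0.707,100,114,-91,30]
    - [0,0,0.707,100,114,-91,30]

```text
time_s: 4.12
eef_pos: [0.6287, -0.059, 0.1178]
tool_rot: [[0.995, -0.103, -0.005], [-0.103, -0.995, 0.001], [-0.005, -0.0, -1.0]]
contact_force: [0.1, -0.1, -0.9]
opening: 0.0408
gripper_force: 41.7
```

```bash
python3 -c "
from h import *
s,p,d=snap('w3');print(s['eef_pos'],s['opening']);print(go(.63,-.0596,.0385,-6.1))"
```

```text
[ 0.62865379 -0.05898022  0.11782493] 0.04077294328341504
[-1.00e-03  5.00e-03  3.00e-03  1.80e+00  5.00e-01  7.94e+01]
```

View pics/w3.png

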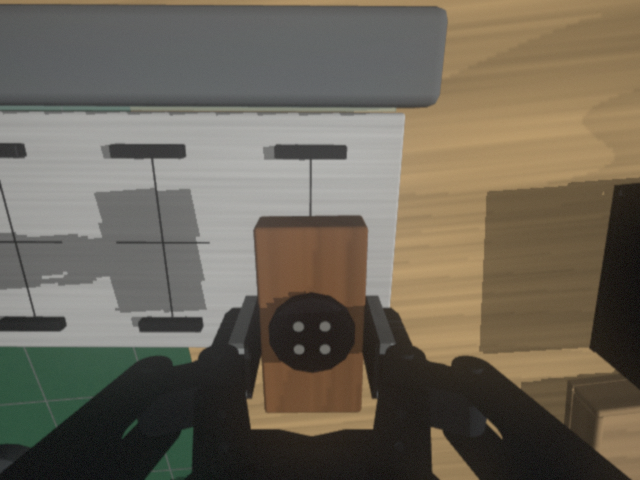

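Board held square over bay0 (far stop at (310,152)). Lower, release and rise.

Request:
drive_tool:
  rows:
    - [0,0.005,0.003,1.8,0.5,40,30]
    - [0,0.005,0.003,1.8,0.5,70,30]
    - [0,0.005,0.003,1.8,0.5,79.5,30]
    - [0,0.005,0.003,1.8,0.5,79.5,30]
    - [0,0.005,0.003,1.8,0.5,79.5,30]
    - [0,0.005,0.003,1.8,0.5,79.5,30]

```text
time_s: 4.67
eef_pos: [0.6308, -0.0599, 0.039]
tool_rot: [[0.994, -0.108, 0.002], [-0.108, -0.994, 0.001], [0.002, -0.001, -1.0]]
contact_force: [0.0, -0.4, -1.1]
opening: 0.0411
gripper_force: 43.4
```

Request:
drive_tool:
  rows:
    - [0,0,0,0,0,0,60]
    - [0,0,0,0,0,0,60]
    - [0,0,0,0,0,0,60]
    - [0,0,0,0,0,-40,60]
    - [0,0,0,0,0,-80,60]
    - [0,0,0,0,0,-120,60]
    - [0,0,0,0,0,-150,70]
    - [0,0,0,0,0,-150,70]
    - [0,0,0,0,0,-150,70]

```text
time_s: 5.42
eef_pos: [0.6317, -0.06, 0.191]
tool_rot: [[0.994, -0.109, 0.007], [-0.109, -0.994, -0.0], [0.006, -0.001, -1.0]]
contact_force: [-0.1, 0.1, -0.6]
opening: 0.0702
gripper_force: 0.0
```

```bash
python3 -c "
from h import *
s,p,d=snap('w4');print(s['eef_pos'],s['opening']);print(go(.47,.311,.2,0))
i=[230,260,120,340]
print(w2p('wrist',[.63,-.0596,.008],s))
cv2.imwrite('pics/w4c.png',cv2.resize(p[120:320,220:420,::-1],(600,600),interpolation=cv2.INTER_CUBIC))"
```

```text
[ 0.63172168 -0.0600265   0.19102967] 0.07018555350093938
[-0.000e+00 -2.000e-03 -1.090e-01 -1.997e+02 -3.513e+02 -1.140e+01]
[310.86848525 220.0766565 ]
```

View pics/w4c.png

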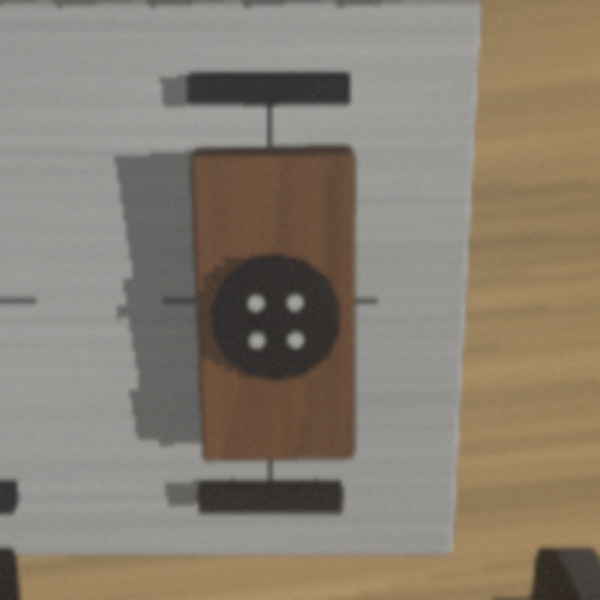

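```bash
python3 -c "
from h import *
import pickle
s=pickle.load(open('pics/w4.pkl','rb'))
f=lambda L:np.array(L)/3+[220,120]
b=board(f([[192,154],[354,152],[354,458],[204,460]]),s,.026);print(b)
w=[p2w('wrist',*q,.016,s) for q in f([[269,74],[271,482]])]
print('stop far/near inner-ish mid (far outer top edge, near inner)',np.round(w,4))
x=[p2w('wrist',*q,.008,s) for q in f([[165,300],[376,300]])];print('cross ends',np.round(x,4),np.mean(x,0))
"
```

```text
(array([ 0.63139172, -0.0607264 ]), np.float64(174.84423256572603), array([0.0407, 0.0834]))
stop far/near inner-ish mid (far outer top edge, near inner) [[ 0.6916 -0.0655  0.016 ]
 [ 0.5787 -0.0535  0.016 ]]
cross ends [[ 0.6333 -0.0298  0.008 ]
 [ 0.6269 -0.0883  0.008 ]] [ 0.63013014 -0.05902095  0.008     ]
```

Button board is about 1.5 mm and under 1° from true. Next the buckle board.

Request:
drive_tool:
  rows:
    - [0,0,-0.109,-200,-351,-40,70]
    - [0,0,-0.109,-200,-351,-40,70]
    - [0,0,-0.109,-200,-351,-40,70]
    - [0,0,-0.109,-200,-351,-40,70]
    - [0,0,-0.109,-200,-351,-40,70]
    - [0,0,-0.109,-200,-351,-40,70]
    - [0,0,-0.109,-200,-351,-40,70]
    - [0,0,-0.109,-200,-351,-40,70]
    - [0,0,-0.109,-200,-351,-40,70]
    - [0,0,-0.109,-200,-351,-40,70]

```text
time_s: 6.3
eef_pos: [0.4664, 0.3144, 0.2266]
tool_rot: [[1.0, 0.004, -0.003], [0.004, -1.0, 0.0], [-0.003, -0.0, -1.0]]
contact_force: [-0.3, 1.8, -0.1]
opening: 0.0699
gripper_force: 0.0
```

Request:
drive_tool:
  rows:
    - [0,0,0,0,0,0,70]
    - [0,0,0,0,0,0,70]

```text
time_s: 6.47
eef_pos: [0.4675, 0.3129, 0.2264]
tool_rot: [[1.0, 0.006, -0.003], [0.006, -1.0, -0.001], [-0.003, 0.001, -1.0]]
contact_force: [0.5, -1.0, -0.3]
opening: 0.0703
gripper_force: 0.0
```

```bash
python3 -c "
from h import *
s,p,d=snap('w5');print(s['eef_pos'],s['tool_rot'])"
```

```text
[0.46746993 0.31290315 0.226447  ] [[ 9.99979262e-01  5.86795202e-03 -2.65369678e-03]
 [ 5.86566010e-03 -9.99982418e-01 -8.70630586e-04]
 [-2.65875894e-03  8.55046848e-04 -9.99996100e-01]]
```

View pics/w5.png

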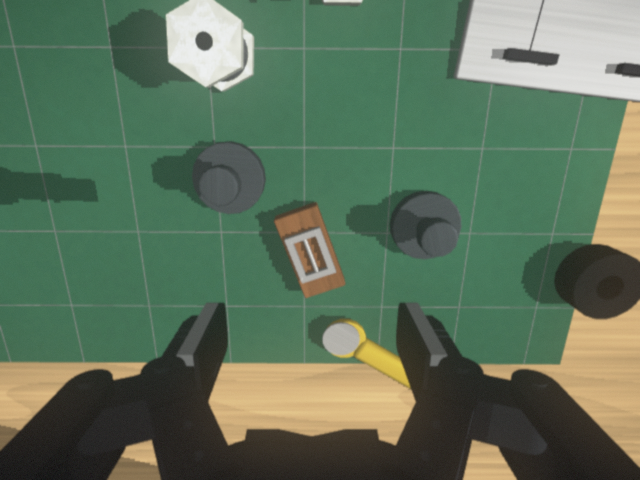

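Buckle board top corners: (276,220), (316,206), (345,285), (307,297). Weight knobs are at (219,185) and (439,238). The near spool's top is at (204,41), with flats facing left and right.

```bash
python3 -c "
from h import *
import pickle
s=pickle.load(open('pics/w5.pkl','rb'))
b=board([[276,220],[316,206],[345,285],[307,297]],s);print(b)
yaw=(b[1]+90)%180-90
print(yaw,go(*b[0],.029,yaw))
for n,u,v,z in(('wA',219,185,.052),('wB',439,238,.052),('sp',204,41,.06),('e1',243,20,.06),('e2',243,63,.06),('e3',168,22,.06),('e4',170,66,.06)): print(n,p2w('wrist',u,v,z,s))
"
```

```text
(array([0.42446861, 0.31218052]), np.float64(-159.89234609080341), array([0.0385, 0.0829]))
20.107653909196586 [ 2.000e-03  2.000e-03 -3.500e-01 -4.410e+01 -2.400e+00  1.976e+02]
wA [0.49469468 0.38538389 0.052     ]
wB [0.45163356 0.20700784 0.052     ]
sp [0.59500581 0.38637768 0.06      ]
e1 [0.60778498 0.35911774 0.06      ]
e2 [0.58148186 0.36050763 0.06      ]
e3 [0.60631544 0.40958666 0.06      ]
e4 [0.57929669 0.41135207 0.06      ]
```

Request:
drive_tool:
  rows:
    - [0,0,-0.12,-20,-1,40,65]
    - [0,0,-0.24,-44,-2.5,80,65]
    - [0,0,-0.35,-44,-2.5,110,65]
    - [0,0,-0.35,-44,-2.5,150,65]
    - [0,0,-0.35,-44,-2.5,180,65]
    - [0,0,-0.35,-44,-2.5,197,65]
    - [0,0,-0.35,-44,-2.5,197,65]
    - [0,0,-0.35,-44,-2.5,197,65]
    - [0,0,-0.35,-44,-2.5,197,30]
    - [0,0,-0.35,-44,-2.5,197,30]
  force: 40

```text
time_s: 7.35
eef_pos: [0.4273, 0.3134, 0.0326]
tool_rot: [[0.94, 0.342, 0.003], [0.342, -0.94, 0.002], [0.004, -0.001, -1.0]]
contact_force: [0.6, 2.1, 1.1]
opening: 0.042
gripper_force: 1.4
```

Request:
drive_tool:
  rows:
    - [0,0,0,0,0,0,30]
    - [0,0,0,0,0,0,30]
    - [0,0,0,0,0,0,30]

```text
time_s: 7.6
eef_pos: [0.4273, 0.3136, 0.0329]
tool_rot: [[0.94, 0.342, 0.004], [0.342, -0.94, 0.002], [0.004, -0.0, -1.0]]
contact_force: [0.0, 0.1, 7.3]
opening: 0.0406
gripper_force: 41.8
```

```bash
python3 -c "
from h import *
print(go(.6503,.1304,.12,-6))"
```

```text
[-1.000e-03 -4.000e-03  4.540e-01  1.472e+02  2.485e+02 -8.660e+01]
```

Request:
drive_tool:
  rows:
    - [0,0,0,0,0,-40,30]
    - [0,0,0,0,0,-80,30]
    - [0,0,0.1,20,30,-87,30]
    - [0,0,0.2,40,65,-87,30]
    - [0,0,0.3,60,100,-87,30]
    - [0,0,0.4,80,135,-87,30]
    - [0,0,0.454,100,170,-87,30]
    - [0,0,0.454,120,205,-87,30]
    - [0,0,0.454,147,248,-87,30]
    - [0,0,0.454,147,248,-87,30]

```text
time_s: 8.43
eef_pos: [0.6547, 0.1215, 0.1188]
tool_rot: [[0.993, -0.114, 0.008], [-0.114, -0.994, -0.006], [0.008, 0.005, -1.0]]
contact_force: [0.8, -1.5, -0.8]
opening: 0.0411
gripper_force: 41.1
```

Request:
drive_tool:
  rows:
    - [0,0,0,0,0,0,30]
    - [0,0,0,0,0,0,30]

```text
time_s: 8.6
eef_pos: [0.6486, 0.1303, 0.118]
tool_rot: [[0.994, -0.105, -0.0], [-0.105, -0.994, 0.001], [-0.0, -0.001, -1.0]]
contact_force: [0.5, 0.7, -1.3]
opening: 0.0407
gripper_force: 41.1
```

```bash
python3 -c "
from h import *
s,p,d=snap('w6');print(s['eef_pos'],s['opening']);print(go(.6503,.1304,.0425,-6))"
```

```text
[0.6485846  0.13032654 0.11801475] 0.040699717601975945
[-2.00e-03  1.00e-03  2.00e-03  2.90e+00  1.60e+00  7.55e+01]
```

View pics/w6.png

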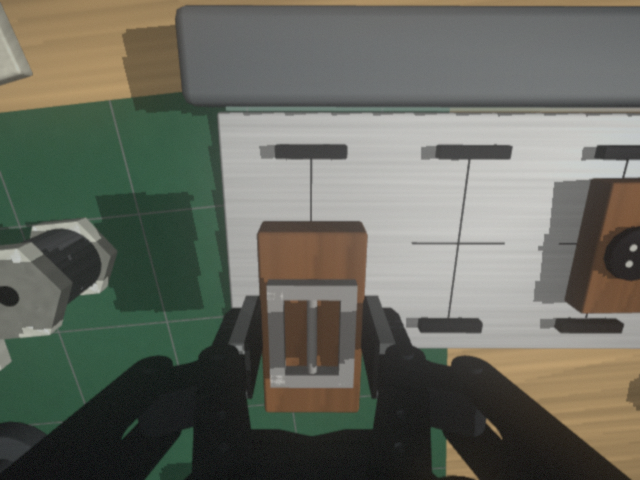

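Buckle board held square; top corners (260,236), (366,236), (359,412), (265,412). I'll compute the in-hand offset.

```bash
python3 -c "
from h import *
import pickle
for n,z,c in(('w3',.1067,[[257,230],[366,230],[361,412],[264,412]]),('w6',.1031,[[260,236],[366,236],[359,412],[265,412]])):
  s=pickle.load(open(f'pics/{n}.pkl','rb'))
  b=board(c,s,z);R=np.array(s['tool_rot']);print(n,b,R.T[:2,:2]@(b[0]-s['eef_pos'][:2])*1000)
"
```

```text
w3 (array([ 0.62882259, -0.05968213]), np.float64(174.36734439209218), array([0.0393, 0.0823])) [0.24024884 0.68077445]
w6 (array([0.64530809, 0.12982387]), np.float64(173.6943425292031), array([0.0396, 0.0821])) [-3.20525131  0.84532233]
```

Request:
drive_tool:
  rows:
    - [0,0.001,0.002,6,0.5,40,30]
    - [0,0.001,0.002,6,0.5,65,30]
    - [0,0.001,0.002,6,0.5,75.5,30]
    - [0,0.001,0.002,6,0.5,75.5,30]
    - [0,0.001,0.002,6,0.5,75.5,30]
    - [0,0.001,0.002,6,0.5,75.5,30]

```text
time_s: 9.15
eef_pos: [0.6547, 0.1313, 0.0436]
tool_rot: [[0.995, -0.104, 0.002], [-0.104, -0.995, 0.001], [0.002, -0.002, -1.0]]
contact_force: [-0.5, 0.2, -0.6]
opening: 0.0409
gripper_force: 42.3
```

Request:
drive_tool:
  rows:
    - [0,0,0,0,0,0,60]
    - [0,0,0,0,0,0,60]
    - [0,0,0,0,0,0,60]
    - [0,0,0,0,0,-40,60]
    - [0,0,0,0,0,-80,60]
    - [0,0,0,0,0,-120,60]
    - [0,0,0,0,0,-160,70]
    - [0,0,0,0,0,-160,70]
    - [0,0,0,0,0,-160,70]

```text
time_s: 9.9
eef_pos: [0.6565, 0.1299, 0.2068]
tool_rot: [[0.994, -0.106, 0.01], [-0.106, -0.994, 0.002], [0.009, -0.003, -1.0]]
contact_force: [0.7, -0.2, -1.3]
opening: 0.0703
gripper_force: 0.0
```

```bash
python3 -c "
from h import *
s,p,d=snap('w7');print(s['eef_pos'],s['opening']);print(go(.5034,-.1369,.15,-6))
cv2.imwrite('pics/w7c.png',cv2.resize(p[100:320,220:620,::-1],(800,440),interpolation=cv2.INTER_CUBIC))"
```

```text
[0.65654462 0.12987096 0.20675958] 0.07025635175656568
[-1.000e-03 -4.000e-03 -2.000e-03 -1.225e+02  2.811e+02  5.320e+01]
```

View pics/w7c.png

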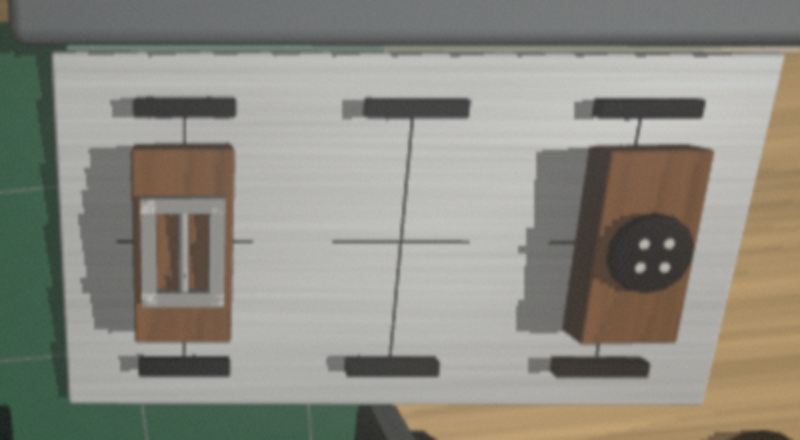

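```bash
python3 -c "
from h import *
import pickle
s=pickle.load(open('pics/w7.pkl','rb'))
f=lambda L:np.array(L)/2+[220,100]
x=[p2w('wrist',*q,.008,s)[:2] for q in f([[118,241],[252,241],[333,241],[468,241]])];c2=(x[0]+x[1])/2;c1=(x[2]+x[3])/2
print('c2',c2,'c1',c1,c2-c1)
for n,c in(('buckle',[[133,149],[234,149],[231,341],[136,341]]),('btn',[[609,149],[713,152],[677,341],[582,341]])):print(n,board(f(c),s,.026))
print(go(.5034,-.1369,.2,0)); print(p2w('top',390,231,.024))
"
```

```text
c2 [0.65064576 0.12981616] c1 [0.64064976 0.03560958] [0.009996   0.09420658]
buckle (array([0.65215635, 0.1302651 ]), np.float64(173.90311663018397), array([0.0403, 0.0829]))
btn (array([ 0.63164109, -0.06033122]), np.float64(175.63744241917203), array([0.0416, 0.0815]))
[-1.000e-03 -4.000e-03 -1.060e-01 -1.224e+02  2.810e+02  3.200e+00]
[ 0.4993536  -0.13710405  0.024     ]
```

Both boards are within 2 mm. Next, the scan button.

Request:
drive_tool:
  rows:
    - [0,0,0,-123,281,53,0]
    - [0,0,0,-123,281,53,0]
    - [0,0,0,-123,281,53,0]
    - [0,0,0,-123,281,53,0]
    - [0,0,0,-123,281,53,0]
    - [0,0,0,-123,281,53,0]
    - [0,0,0,-123,281,53,0]
    - [0,0,0,-123,281,53,0]
    - [0,0,0,-123,281,53,0]
    - [0,0,0,-123,281,53,0]

```text
time_s: 10.78
eef_pos: [0.5009, -0.1378, 0.1479]
tool_rot: [[0.994, -0.109, -0.002], [-0.109, -0.994, 0.001], [-0.002, -0.001, -1.0]]
contact_force: [0.1, 0.3, -0.7]
opening: 0.0002
gripper_force: 0.0
```

```bash
python3 -c "
from h import *
s,p,d=snap('w8');print(s['eef_pos'],s['opening'])
u,v=w2p('wrist',[.502,-.137,.028],s).round().astype(int);print(u,v)
K,T=camT('wrist',s)
vv,uu=np.mgrid[v-60:v+60,u-60:u+60];Z=d[vv,uu];P=np.stack([(uu-K[0,2])/K[0,0]*Z,(vv-K[1,2])/K[1,1]*Z,Z],-1)@T[:3,:3].T+T[:3,3]
h=P[...,2];m=(h>.015)&(h<.06)&(Z>0);print(np.percentile(h[m],[5,25,50,75,95]));t=np.median(h[m&(h>.02)])
m&=h>np.percentile(h[m],60);print(np.median(P[m],0),P[m].min(0),P[m].max(0))
cv2.imwrite('pics/w8c.png',cv2.resize(p[v-60:v+60,u-60:u+60,::-1],(480,480)))
print(go(.502,-.137,.06,-6))"
```

```text
[ 0.50091477 -0.13777279  0.14785211] 0.00024389697908878459
310 239
[0.01958288 0.02148612 0.02207649 0.02255815 0.02322382]
[ 0.50216717 -0.13732299  0.02270591] [ 0.48760594 -0.15188975  0.02226971] [ 0.51712759 -0.12244867  0.02440612]
[-2.00e-03  1.00e-03 -1.00e-03 -1.00e-01  1.10e+00  8.83e+01]
```

View pics/w8c.png

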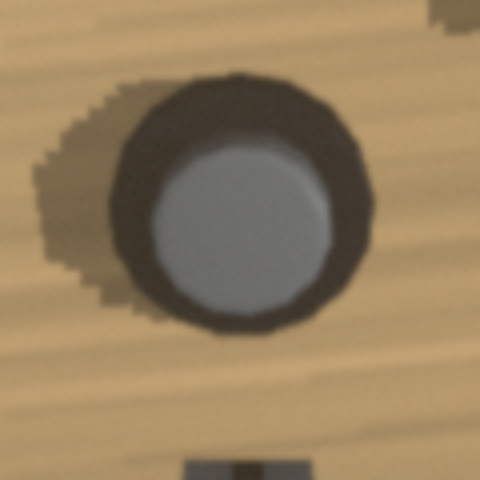

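Button top is at (0.502,-0.137), z≈0.0225, clearly visible (crop centre). Press.

Request:
drive_tool:
  rows:
    - [0,0,0,0.5,-0.5,40,0]
    - [0,0,0,0.5,-0.5,80,0]
    - [0,0,0,0.5,-0.5,97,0]
    - [0,0,0,0.5,-0.5,102,0]
    - [0,0,0,0.5,-0.5,105,0]
    - [0,0,0,0.5,-0.5,107,0]
    - [0,0,0,0.5,-0.5,107,0]
    - [0,0,0,0.5,-0.5,107,0]

```text
time_s: 11.5
eef_pos: [0.5047, -0.1358, 0.0438]
tool_rot: [[0.994, -0.105, 0.005], [-0.105, -0.994, 0.0], [0.005, -0.001, -1.0]]
contact_force: [-1.2, 0.3, 2.4]
opening: 0.0004
gripper_force: 1.3
```

Request:
drive_tool:
  rows:
    - [0,0,0,0,0,2,0]
    - [0,0,0,0,0,4,0]
    - [0,0,0,0,0,4,0]
    - [0,0,0,0,0,4,0]
    - [0,0,0,0,0,4,0]

```text
time_s: 11.92
eef_pos: [0.5049, -0.1361, 0.0409]
tool_rot: [[0.994, -0.106, 0.006], [-0.106, -0.994, -0.0], [0.006, -0.001, -1.0]]
contact_force: [-2.8, 2.7, 15.4]
opening: -0.0002
gripper_force: 7.9
```

Force 15 N, well above the 4 N spring, so it is at the bottom stop. Hold briefly, then release and go to the near spool.

Request:
drive_tool:
  rows:
    - [0,0,0,0,0,0,0]
    - [0,0,0,0,0,0,0]
    - [0,0,0,0,0,-40,0]
    - [0,0,0,0,0,-80,0]
    - [0,0,0,0,0,-120,70]
    - [0,0,0,0,0,-160,70]
    - [0,0,0,0,0,-180,70]
    - [0,0,0,0,0,-180,70]
    - [0,0,0,0,0,-180,70]

```text
time_s: 12.67
eef_pos: [0.504, -0.1373, 0.22]
tool_rot: [[0.994, -0.107, 0.007], [-0.107, -0.994, -0.001], [0.007, 0.001, -1.0]]
contact_force: [0.1, 0.4, -0.3]
opening: 0.0603
gripper_force: 0.0
```

```bash
python3 -c "
from h import *
print(go(.6,.34,.25,0))"
```

```text
[ 1.000e-03 -7.000e-03 -1.070e-01  4.460e+01 -4.848e+02 -3.010e+01]
```

Request:
drive_tool:
  rows:
    - [0,0,-0.107,22,-240,-30,70]
    - [0,0,-0.107,22,-240,-30,70]
    - [0,0,-0.107,22,-240,-30,70]
    - [0,0,-0.107,22,-240,-30,70]
    - [0,0,-0.107,22,-240,-30,70]
    - [0,0,-0.107,45,-485,-30,70]
    - [0,0,-0.107,45,-485,-30,70]
    - [0,0,-0.107,45,-485,-30,70]
    - [0,0,-0.107,45,-485,-30,70]
    - [0,0,-0.107,45,-485,-30,70]

```text
time_s: 13.5
eef_pos: [0.5846, 0.2718, 0.2452]
tool_rot: [[1.0, 0.0, -0.001], [0.0, -1.0, -0.002], [-0.001, 0.002, -1.0]]
contact_force: [0.7, -0.5, -0.1]
opening: 0.0703
gripper_force: 0.0
```

```bash
python3 -c "
from h import *
print(go(.59,.34,.25,0))"
```

```text
[ 2.00e-03  1.00e-03  0.00e+00  5.40e+00 -6.82e+01 -4.90e+00]
```

Request:
drive_tool:
  rows:
    - [0,0,0,5,-68,-5,70]
    - [0,0,0,5,-68,-5,70]
    - [0,0,0,5,-68,-5,70]
    - [0,0,0,5,-68,-5,70]

```text
time_s: 13.83
eef_pos: [0.5886, 0.3404, 0.2496]
tool_rot: [[1.0, 0.005, -0.002], [0.005, -1.0, -0.001], [-0.002, 0.001, -1.0]]
contact_force: [0.1, -0.3, 0.0]
opening: 0.07
gripper_force: 0.0
```

```bash
python3 -c "
from h import *
s,p,d=snap('w9');print(s['eef_pos'])"
```

```text
[0.58855067 0.34043473 0.24961415]
```

View pics/w9.png

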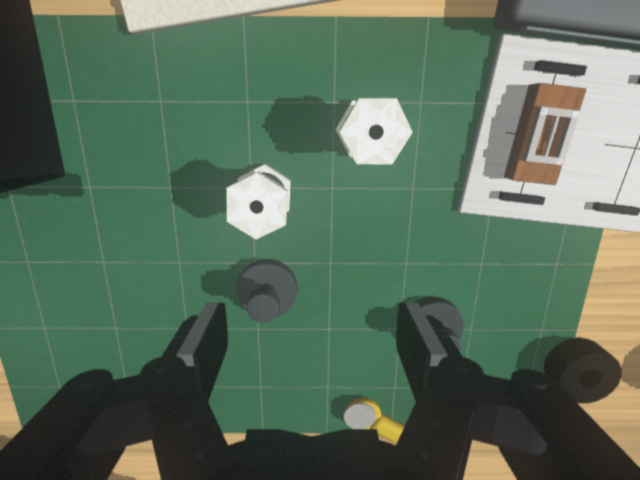

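Far spool top at (376,132) has its vertices left and right. The near spool top is at (256,207), with flats left and right. Weights stand undisturbed at (263,300) and (435,320).

```bash
python3 -c "
from h import *
import pickle
s=pickle.load(open('pics/w9.pkl','rb'))
w=lambda u,v:p2w('wrist',u,v,.06,s)[:2]
print('near',w(256,207),'far',w(376,132))
for a,b in(((392,98),(412,132)),((338,131),(358,164)),((412,132),(396,162)),((356,98),(338,131)),((356,98),(392,98)),((227,187),(227,222)),((291,190),(289,222))):
  e=w(*a)-w(*b);print(np.degrees(np.arctan2(e[1],e[0])))
print(p2w('wrist',263,300,.052,s))
n=w(256,207);print(go(n[0],n[1],.15,-3.3), go(n[0],n[1],.042,-3.3))
"
```

```text
near [0.59463911 0.38669682] far [0.65606964 0.28894629]
35.123324506374836
33.38885579372765
-24.84587225999553
-28.30920875452553
90.26114007075384
-3.851947764959794
-4.2724863983285895
[0.50270853 0.38514043 0.052     ]
[ 3.00e-03  1.00e-03  5.90e-02  5.30e+00 -4.93e+01  9.99e+01] [ 3.000e-03  1.000e-03  5.900e-02  5.400e+00 -4.960e+01  2.079e+02]
```

Request:
drive_tool:
  rows:
    - [0,0,0.06,5,-49,40,70]
    - [0,0,0.06,5,-49,80,70]
    - [0,0,0.06,5,-49,120,70]
    - [0,0,0.06,5,-49,160,70]
    - [0,0,0.06,5,-49,190,70]
    - [0,0,0.06,5,-49,205,70]
    - [0,0,0.06,5,-49,205,70]
    - [0,0,0.06,5,-49,205,40]
    - [0,0,0.06,5,-49,205,40]
    - [0,0,0.06,5,-49,205,40]
  force: 40

```text
time_s: 14.72
eef_pos: [0.5974, 0.3883, 0.0512]
tool_rot: [[0.998, -0.06, 0.007], [-0.06, -0.998, 0.003], [0.007, -0.004, -1.0]]
contact_force: [-0.1, -0.5, -0.8]
opening: 0.0496
gripper_force: 41.5
```

Request:
drive_tool:
  rows:
    - [0,0,0,0,0,0,40]
    - [0,0,0,0,0,0,40]
    - [0,0,0,0,0,-40,40]
    - [0,0,0,0,0,-80,40]
    - [0,0,0,0,0,-120,40]
    - [0,0,0,0,0,-160,40]
    - [0,0,0,0,0,-160,40]
    - [0,0,0,0,0,-160,40]

```text
time_s: 15.38
eef_pos: [0.5964, 0.3887, 0.2124]
tool_rot: [[0.998, -0.059, 0.009], [-0.059, -0.998, 0.005], [0.009, -0.006, -1.0]]
contact_force: [-0.0, -0.2, -2.4]
opening: 0.0492
gripper_force: 42.3
```

```bash
python3 -c "
from h import *
s=r.state();print(s['eef_pos'],s['opening'])
for t in((.582,-.295),(.582,-.37)):print(go(*t,.2,0),np.hypot(*t))"
```

```text
[0.59637917 0.38872693 0.2123939 ] 0.04920625348496451
[-6.000e-03 -9.000e-03 -5.900e-02  2.590e+01  6.834e+02  8.700e+00] 0.6524944444207935
[-6.000e-03 -9.000e-03 -5.900e-02  3.030e+01  7.583e+02  8.300e+00] 0.6896549862068714
```

```bash
python3 -c "
from h import *
d=np.load('pics/top0.npy');K,T=camT('top')
vv,uu=np.mgrid[130:310,430:580];Z=d[130:310,430:580];P=np.stack([(uu-K[0,2])/K[0,0]*Z,(vv-K[1,2])/K[1,1]*Z,Z],-1)@T[:3,:3].T+T[:3,3]
for lo,hi,x0,x1 in((.06,.08,.5,.66),(.025,.04,.36,.505)):
  m=(P[...,2]>lo)&(P[...,2]<hi)&(P[...,0]>x0)&(P[...,0]<x1);Q=P[m][:,:2]
  print(m.sum(),cv2.minAreaRect((Q*1000).astype(np.float32)),np.percentile(Q,[2,98],axis=0))
print(np.round(r.state()['joints'],1))"
```

```text
1168 ((585.4300537109375, -339.73040771484375), (173.5683135986328, 123.01232147216797), 89.92450714111328) [[ 0.52435616 -0.42479338]
 [ 0.64564274 -0.25383181]]
1242 ((441.35784912109375, -355.05023193359375), (122.01029968261719, 223.5535430908203), 2.5723607540130615) [[ 0.37795833 -0.46571265]
 [ 0.5032301  -0.24296826]]
[ -33.8   43.    -2.    73.3    1.6   63.2 -129.4]
```

```bash
python3 -c "
from h import *
print(go(.585,0.05,.21,-40))"
```

```text
[-8.000e-03 -7.000e-03  6.390e-01  8.600e+00  3.388e+02  5.000e-01]
```

Request:
drive_tool:
  rows:
    - [-0.008,-0.007,0.639,9,339,0,40]
    - [-0.008,-0.007,0.639,9,339,0,40]
    - [-0.008,-0.007,0.639,9,339,0,40]
    - [-0.008,-0.007,0.639,9,339,0,40]
    - [-0.008,-0.007,0.639,9,339,0,40]
    - [-0.008,-0.007,0.639,9,339,0,40]
    - [-0.008,-0.007,0.639,9,339,0,40]
    - [-0.008,-0.007,0.639,9,339,0,40]
    - [-0.008,-0.007,0.639,9,339,0,40]
    - [-0.008,-0.007,0.639,9,339,0,40]

```text
time_s: 16.22
eef_pos: [0.5826, 0.0424, 0.2064]
tool_rot: [[0.76, -0.65, -0.011], [-0.65, -0.76, -0.008], [-0.003, 0.013, -1.0]]
contact_force: [0.2, 0.6, -1.2]
opening: 0.0493
gripper_force: 42.4
```

```bash
python3 -c "
from h import *
print(go(.585,-.375,.2,-80),r.state()['opening'])"
```

```text
[ 1.400e-02 -2.000e-03  6.890e-01  2.731e+02  3.156e+02  9.800e+00] 0.04929434240308048
```

Request:
drive_tool:
  rows:
    - [0.014,-0.002,0.689,273,316,10,40]
    - [0.014,-0.002,0.689,273,316,10,40]
    - [0.014,-0.002,0.689,273,316,10,40]
    - [0.014,-0.002,0.689,273,316,10,40]
    - [0.014,-0.002,0.689,273,316,10,40]
    - [0.014,-0.002,0.689,273,316,10,40]
    - [0.014,-0.002,0.689,273,316,10,40]
    - [0.014,-0.002,0.689,273,316,10,40]
    - [0.014,-0.002,0.689,273,316,10,40]
    - [0.014,-0.002,0.689,273,316,10,40]

```text
time_s: 17.05
eef_pos: [0.5902, -0.3674, 0.1978]
tool_rot: [[0.185, -0.983, 0.002], [-0.983, -0.185, 0.007], [-0.007, -0.003, -1.0]]
contact_force: [1.3, -0.5, -1.4]
opening: 0.0494
gripper_force: 42.4
```

```bash
python3 -c "
from h import *
print(go(.585,-.375,.06,-80),r.state()['eef_pos'],r.state()['joints'][6])"
```

```text
[-3.000e-03  7.000e-03  1.200e-02  7.400e+00  6.900e+00  1.377e+02] [ 0.59020863 -0.3674487   0.19776277] -128.81780499559426
```

Request:
drive_tool:
  rows:
    - [0,0.007,0.012,7.5,7,0,40]
    - [0,0.007,0.012,7.5,7,40,40]
    - [0,0.007,0.012,7.5,7,80,40]
    - [0,0.007,0.012,7.5,7,115,40]
    - [0,0.007,0.012,7.5,7,138,40]
    - [0,0.007,0.012,7.5,7,138,40]
    - [0,0.007,0.012,7.5,7,138,40]

```text
time_s: 17.63
eef_pos: [0.5847, -0.3736, 0.059]
tool_rot: [[0.172, -0.985, 0.002], [-0.985, -0.172, 0.0], [-0.0, -0.002, -1.0]]
contact_force: [-0.4, 0.6, -1.0]
opening: 0.0496
gripper_force: 44.7
```

Request:
drive_tool:
  rows:
    - [0,0,0,0,0,0,60]
    - [0,0,0,0,0,0,60]
    - [0,0,0,0,0,0,60]
    - [0,0,0,0,0,-40,60]
    - [0,0,0,0,0,-80,60]
    - [0,0,0,0,0,-120,60]
    - [0,0,0,0,0,-160,60]
    - [0,0,0,0,0,-160,60]

```text
time_s: 18.3
eef_pos: [0.5878, -0.3791, 0.2331]
tool_rot: [[0.171, -0.985, 0.022], [-0.985, -0.171, -0.015], [0.018, -0.019, -1.0]]
contact_force: [0.9, -0.9, 1.8]
opening: 0.0599
gripper_force: 0.0
```

```bash
python3 -c "
from h import *
s,p,d=snap('w10')
print(go(.6,-.0,.23,-50))
K,T=camT('wrist',s);vv,uu=np.mgrid[0:300,100:540];Z=d[:300,100:540];P=np.stack([(uu-K[0,2])/K[0,0]*Z,(vv-K[1,2])/K[1,1]*Z,Z],-1)@T[:3,:3].T+T[:3,3]
m=(abs(P[...,0]-.585)<.05)&(abs(P[...,1]+.34)<.075)&(P[...,2]>.03);print(m.sum(),np.median(P[m],0),P[m].max(0))"
```

```text
[-1.000e-02 -1.700e-02 -5.270e-01 -3.699e+02 -7.790e+01 -5.000e+00]
3382 [ 0.58494914 -0.374189    0.06519077] [ 0.61164527 -0.34441519  0.06760211]
```

First spool stands in the bin. Now the far spool.

Request:
drive_tool:
  rows:
    - [-0.01,-0.017,-0.527,-370,-78,-5,70]
    - [-0.01,-0.017,-0.527,-370,-78,-5,70]
    - [-0.01,-0.017,-0.527,-370,-78,-5,70]
    - [-0.01,-0.017,-0.527,-370,-78,-5,70]
    - [-0.01,-0.017,-0.527,-370,-78,-5,70]
    - [-0.01,-0.017,-0.527,-370,-78,-5,70]
    - [-0.01,-0.017,-0.527,-370,-78,-5,70]
    - [-0.01,-0.017,-0.527,-370,-78,-5,70]
    - [-0.01,-0.017,-0.527,-370,-78,-5,70]
    - [-0.01,-0.017,-0.527,-370,-78,-5,70]

```text
time_s: 19.18
eef_pos: [0.5971, 0.0157, 0.2246]
tool_rot: [[0.655, -0.755, -0.013], [-0.755, -0.655, 0.018], [-0.022, -0.002, -1.0]]
contact_force: [0.2, 1.8, -0.6]
opening: 0.0702
gripper_force: 0.0
```

```bash
python3 -c "
from h import *
print(go(.656,.289,.15,-27))"
```

```text
[-6.000e-03  2.100e-02 -3.850e-01 -1.661e+02 -2.234e+02  7.870e+01]
```

Request:
drive_tool:
  rows:
    - [-0.006,0.021,-0.385,-166,-223,40,70]
    - [-0.006,0.021,-0.385,-166,-223,40,70]
    - [-0.006,0.021,-0.385,-166,-223,40,70]
    - [-0.006,0.021,-0.385,-166,-223,40,70]
    - [-0.006,0.021,-0.385,-166,-223,40,70]
    - [-0.006,0.021,-0.385,-166,-223,40,70]
    - [-0.006,0.021,-0.385,-166,-223,40,70]
    - [-0.006,0.021,-0.385,-166,-223,79,70]
    - [-0.006,0.021,-0.385,-166,-223,79,70]
    - [-0.006,0.021,-0.385,-166,-223,79,70]

```text
time_s: 20.02
eef_pos: [0.6587, 0.2726, 0.1447]
tool_rot: [[0.884, -0.468, -0.006], [-0.468, -0.884, -0.013], [0.001, 0.014, -1.0]]
contact_force: [0.3, -0.1, 1.1]
opening: 0.0697
gripper_force: 0.0
```

```bash
python3 -c "
from h import *
print(go(.656,.289,.047,-27))"
```

```text
[ 1.40e-02 -1.00e-03 -1.50e-02 -1.02e+01 -1.46e+01  9.75e+01]
```

Request:
drive_tool:
  rows:
    - [0,0,0,0,0,0,70]
    - [0,0,0,0,0,0,70]
    - [0,0,0,0,0,0,70]

```text
time_s: 20.27
eef_pos: [0.6622, 0.2724, 0.1503]
tool_rot: [[0.883, -0.47, 0.005], [-0.47, -0.883, -0.009], [0.008, 0.005, -1.0]]
contact_force: [-0.6, -0.5, 0.1]
opening: 0.0701
gripper_force: 0.0
```

```bash
python3 -c "
from h import *
print(go(.656,.289,.047,-27))"
```

```text
[ 5.000e-03 -8.000e-03 -1.800e-02 -1.410e+01 -1.230e+01  1.031e+02]
```

Request:
drive_tool:
  rows:
    - [0.005,-0.008,-0.018,-14,-12.5,0,70]
    - [0.005,-0.008,-0.018,-14,-12.5,35,70]
    - [0.005,-0.008,-0.018,-14,-12.5,70,70]
    - [0.005,-0.008,-0.018,-14,-12.5,103,70]
    - [0.005,-0.008,-0.018,-14,-12.5,103,70]
    - [0.005,-0.008,-0.018,-14,-12.5,103,70]
    - [0.005,-0.008,-0.018,-14,-12.5,103,40]
    - [0.005,-0.008,-0.018,-14,-12.5,103,40]
    - [0.005,-0.008,-0.018,-14,-12.5,103,40]
    - [0.005,-0.008,-0.018,-14,-12.5,103,40]
  force: 40

```text
time_s: 21.1
eef_pos: [0.6566, 0.2912, 0.0484]
tool_rot: [[0.892, -0.452, 0.002], [-0.452, -0.892, 0.002], [0.001, -0.003, -1.0]]
contact_force: [0.1, -0.5, 6.7]
opening: 0.0496
gripper_force: 41.6
```

Request:
drive_tool:
  rows:
    - [0,0,0,0,0,0,40]
    - [0,0,0,0,0,-40,40]
    - [0,0,0,0,0,-80,40]
    - [0,0,0,0,0,-120,40]
    - [0,0,0,0,0,-160,40]
    - [0,0,0,0,0,-160,40]
    - [0,0,0,0,0,-160,40]

```text
time_s: 21.68
eef_pos: [0.6566, 0.291, 0.2094]
tool_rot: [[0.892, -0.452, 0.004], [-0.452, -0.892, 0.002], [0.003, -0.004, -1.0]]
contact_force: [-0.5, -0.2, -1.6]
opening: 0.0493
gripper_force: 41.9
```

```bash
python3 -c "
from h import *
print(go(.6,0,.22,-60),r.state()['joints'][6])"
```

```text
[-4.000e-03 -1.000e-03  5.780e-01  8.110e+01  2.851e+02 -1.140e+01] -140.28956986848047
```

Request:
drive_tool:
  rows:
    - [0,0,0.04,81,285,-11,40]
    - [0,0,0.08,81,285,-11,40]
    - [0,0,0.12,81,285,-11,40]
    - [0,0,0.16,81,285,-11,40]
    - [0,0,0.2,81,285,-11,40]
    - [0,0,0.25,81,285,-11,40]
    - [0,0,0.3,81,285,-11,40]
    - [0,0,0.35,81,285,-11,40]
    - [0,0,0.4,81,285,-11,40]
    - [0,0,0.4,81,285,-11,40]

```text
time_s: 22.52
eef_pos: [0.5969, -0.0019, 0.2149]
tool_rot: [[0.643, -0.766, -0.007], [-0.766, -0.643, -0.002], [-0.003, 0.007, -1.0]]
contact_force: [0.3, -0.3, -1.3]
opening: 0.0497
gripper_force: 42.1
```

```bash
python3 -c "
from h import *
print(go(.585,-.304,.2,-80),r.state()['joints'][6])"
```

```text
[7.000e-03 2.000e-03 5.230e-01 2.239e+02 2.032e+02 1.550e+01] -135.90561553536526
```

Request:
drive_tool:
  rows:
    - [0.007,0.002,0.06,224,203,10,40]
    - [0.007,0.002,0.12,224,203,10,40]
    - [0.007,0.002,0.18,224,203,10,40]
    - [0.007,0.002,0.24,224,203,10,40]
    - [0.007,0.002,0.32,224,203,10,40]
    - [0.007,0.002,0.4,224,203,10,40]
    - [0.007,0.002,0.46,224,203,10,40]
    - [0.007,0.002,0.523,224,203,10,40]
    - [0.007,0.002,0.523,224,203,10,40]
    - [0.007,0.002,0.523,224,203,10,40]

```text
time_s: 23.35
eef_pos: [0.5873, -0.3022, 0.2051]
tool_rot: [[0.179, -0.984, 0.001], [-0.984, -0.179, 0.002], [-0.002, -0.001, -1.0]]
contact_force: [0.7, 0.6, -1.6]
opening: 0.0494
gripper_force: 42.1
```

Request:
drive_tool:
  rows:
    - [0.0,0.0,0.0,0,0,0,40]
    - [0,0,0,0,0,0,40]

```text
time_s: 23.52
eef_pos: [0.5888, -0.2995, 0.2061]
tool_rot: [[0.183, -0.983, 0.003], [-0.983, -0.183, 0.002], [-0.002, -0.003, -1.0]]
contact_force: [0.2, 0.1, -0.3]
opening: 0.0493
gripper_force: 42.1
```

```bash
python3 -c "
from h import *
print(go(.585,-.304,.057,-80),r.state()['joints'][6])"
```

```text
[-3.000e-03  2.000e-03  9.000e-03  4.000e+00  5.000e+00  1.491e+02] -133.60979052906958
```

Request:
drive_tool:
  rows:
    - [0,0,0.009,4,5,35,40]
    - [0,0,0.009,4,5,70,40]
    - [0,0,0.009,4,5,105,40]
    - [0,0,0.009,4,5,135,40]
    - [0,0,0.009,4,5,149,40]
    - [0,0,0.009,4,5,149,40]
    - [0,0,0.009,4,5,149,40]

```text
time_s: 24.1
eef_pos: [0.5851, -0.3067, 0.0582]
tool_rot: [[0.171, -0.985, 0.004], [-0.985, -0.171, -0.0], [0.001, -0.004, -1.0]]
contact_force: [0.8, 0.0, -0.5]
opening: 0.0495
gripper_force: 41.6
```

Request:
drive_tool:
  rows:
    - [0,0,0,0,0,0,60]
    - [0,0,0,0,0,0,60]
    - [0,0,0,0,0,0,60]
    - [0,0,0,0,0,-40,60]
    - [0,0,0,0,0,-80,60]
    - [0,0,0,0,0,-120,60]
    - [0,0,0,0,0,-160,60]
    - [0,0,0,0,0,-160,60]
    - [0,0,0,0,0,-160,60]

```text
time_s: 24.85
eef_pos: [0.5852, -0.3087, 0.2225]
tool_rot: [[0.169, -0.986, 0.012], [-0.986, -0.169, -0.004], [0.006, -0.011, -1.0]]
contact_force: [-0.4, 0.4, -0.2]
opening: 0.0602
gripper_force: 0.0
```

```bash
cat >> h.py <<'E'
def cloud(n,d,s=None):
    K,T=camT(n,s);vv,uu=np.mgrid[0:480,0:640]
    P=np.stack([(uu-K[0,2])/K[0,0]*d,(vv-K[1,2])/K[1,1]*d,d],-1)@T[:3,:3].T+T[:3,3];P[d==0]=np.nan;return P
def region(P,x,y,rad,zlo,zhi):
    m=(np.hypot(P[...,0]-x,P[...,1]-y)<rad)&(P[...,2]>zlo)&(P[...,2]<zhi);Q=P[m]
    return m.sum(),np.round(Q.mean(0),4) if len(Q) else None
E
python3 -c "
from h import *
p,d=r.snapshot('top');cv2.imwrite('pics/top1.png',p[:,:,::-1]);P=cloud('top',d)
for n,a in dict(wA=(.497,.385,.07,.045,.06),wB=(.4516,.207,.07,.045,.06),b0=(.63,-.06,.05,.018,.045),b2=(.65,.13,.05,.018,.045),bin=(.585,-.34,.07,.05,.075)).items():print(n,region(P,*a))
s=r.state();print(go(.47,.05,.23,-20),s['eef_pos'])"
```

```text
wA (np.int64(245), array([0.4927, 0.3849, 0.0527]))
wB (np.int64(236), array([0.4497, 0.2054, 0.0527]))
b0 (np.int64(960), array([ 0.6294, -0.0599,  0.0283]))
b2 (np.int64(978), array([0.6504, 0.13  , 0.0286]))
bin (np.int64(1407), array([ 0.5867, -0.3293,  0.0654]))
[-4.000e-03 -5.000e-03 -1.052e+00 -3.716e+02  5.180e+01 -1.160e+01] [ 0.58396552 -0.30755016  0.21962385]
```

Spools are in the bin and the boards are still in place. Now the weights.

Request:
drive_tool:
  rows:
    - [0,0,-0.1,-372,52,-12,60]
    - [0,0,-0.2,-372,52,-12,60]
    - [0,0,-0.3,-372,52,-12,60]
    - [0,0,-0.4,-372,52,-12,60]
    - [0,0,-0.5,-372,52,-12,60]
    - [0,0,-0.6,-372,52,-12,60]
    - [0,0,-0.7,-372,52,-12,60]
    - [0,0,-0.8,-372,52,-12,60]
    - [0,0,-0.9,-372,52,-12,60]
    - [0,0,-1.0,-372,52,-12,60]

```text
time_s: 25.73
eef_pos: [0.4654, 0.0607, 0.2281]
tool_rot: [[0.929, -0.371, -0.002], [-0.371, -0.929, 0.006], [-0.004, -0.004, -1.0]]
contact_force: [-0.7, -0.1, 1.3]
opening: 0.0597
gripper_force: 0.0
```

```bash
python3 -c "
from h import *
print(go(.451,.206,.15,-10))"
```

```text
[-5.000e-03  4.000e-03 -2.060e-01 -6.700e+01 -1.293e+02  7.900e+01]
```

Request:
drive_tool:
  rows:
    - [-0.005,0.004,-0.2,-67,-129,40,60]
    - [-0.005,0.004,-0.2,-67,-129,79,60]
    - [-0.005,0.004,-0.2,-67,-129,79,60]
    - [-0.005,0.004,-0.2,-67,-129,79,60]
    - [-0.005,0.004,-0.2,-67,-129,79,60]
    - [-0.005,0.004,-0.2,-67,-129,79,60]
    - [-0.005,0.004,-0.2,-67,-129,79,60]

```text
time_s: 26.32
eef_pos: [0.4578, 0.1945, 0.1493]
tool_rot: [[0.98, -0.2, 0.003], [-0.2, -0.98, -0.008], [0.005, 0.007, -1.0]]
contact_force: [0.7, -1.4, -0.7]
opening: 0.0598
gripper_force: 0.0
```

```bash
python3 -c "
from h import *
s,p,d=snap('w11');P=cloud('wrist',d,s);n,c=region(P,.451,.206,.04,.045,.06);print(n,c,s['eef_pos'])
print(go(.451,.206,.049,-10))"
```

```text
1919 [0.4518 0.2058 0.0518] [0.45777597 0.19445027 0.14925152]
[ 7.000e-03 -6.000e-03 -2.900e-02 -1.040e+01 -1.120e+01  1.008e+02]
```

Request:
drive_tool:
  rows:
    - [0.007,-0.006,-0.029,-10,-11,30,60]
    - [0.007,-0.006,-0.029,-10,-11,60,60]
    - [0.007,-0.006,-0.029,-10,-11,90,60]
    - [0.007,-0.006,-0.029,-10,-11,101,60]
    - [0.007,-0.006,-0.029,-10,-11,101,60]
    - [0.007,-0.006,-0.029,-10,-11,101,60]
    - [0.007,-0.006,-0.029,-10,-11,101,15]
    - [0.007,-0.006,-0.029,-10,-11,101,15]
    - [0.007,-0.006,-0.029,-10,-11,101,15]
    - [0.007,-0.006,-0.029,-10,-11,101,15]
  force: 60

```text
time_s: 27.2
eef_pos: [0.4526, 0.2072, 0.0509]
tool_rot: [[0.985, -0.172, 0.004], [-0.172, -0.985, 0.003], [0.004, -0.003, -1.0]]
contact_force: [0.3, -1.0, 4.6]
opening: 0.0301
gripper_force: 58.8
```

Request:
drive_tool:
  rows:
    - [0,0,0,0,0,0,15]
    - [0,0,0,0,0,0,15]
    - [0,0,0,0,0,-40,15]
    - [0,0,0,0,0,-80,15]
    - [0,0,0,0,0,-120,15]
    - [0,0,0,0,0,-140,15]
    - [0,0,0,0,0,-140,15]
    - [0,0,0,0,0,-140,15]

```text
time_s: 27.87
eef_pos: [0.4514, 0.2072, 0.1903]
tool_rot: [[0.985, -0.171, 0.003], [-0.171, -0.985, 0.003], [0.003, -0.003, -1.0]]
contact_force: [-0.4, -0.2, -4.2]
opening: 0.0304
gripper_force: 60.8
```

```bash
python3 -c "
from h import *
s=r.state();print(s['opening'],s['contact_force'],s['eef_pos'],go(.48,-.12,.2,-10))"
```

```text
0.030411125251806226 [-0.4423325  -0.18473805 -4.21208237] [0.45135114 0.2071814  0.19029498] [-3.000e-03 -3.000e-03  2.000e-03  8.430e+01  3.174e+02 -1.060e+01]
```

Request:
drive_tool:
  rows:
    - [0,0,0,84,317,-10,15]
    - [0,0,0,84,317,-10,15]
    - [0,0,0,84,317,-10,15]
    - [0,0,0,84,317,-10,15]
    - [0,0,0,84,317,-10,15]
    - [0,0,0,84,317,-10,15]
    - [0,0,0,84,317,-10,15]
    - [0,0,0,84,317,-10,15]
    - [0,0,0,84,317,-10,15]
    - [0,0,0,84,317,-10,15]

```text
time_s: 28.7
eef_pos: [0.4778, -0.1226, 0.1964]
tool_rot: [[0.984, -0.178, -0.004], [-0.178, -0.984, 0.001], [-0.004, -0.001, -1.0]]
contact_force: [0.6, 1.4, -3.7]
opening: 0.0299
gripper_force: 60.9
```

```bash
python3 -c "
from h import *
print(go(.441,-.41,.15,0))"
```

```text
[-1.000e-03  4.000e-03 -1.790e-01  1.520e+01  2.894e+02  4.610e+01]
```

Request:
drive_tool:
  rows:
    - [0,0,-0.1,15,289,46,15]
    - [0,0,-0.179,15,289,46,15]
    - [0,0,-0.179,15,289,46,15]
    - [0,0,-0.179,15,289,46,15]
    - [0,0,-0.179,15,289,46,15]
    - [0,0,-0.179,15,289,46,15]
    - [0,0,-0.179,15,289,46,15]
    - [0,0,-0.179,15,289,46,15]
    - [0,0,-0.179,15,289,46,15]
    - [0,0,-0.179,15,289,46,15]

```text
time_s: 29.53
eef_pos: [0.4451, -0.404, 0.15]
tool_rot: [[1.0, 0.008, -0.001], [0.008, -1.0, 0.007], [-0.001, -0.007, -1.0]]
contact_force: [0.2, 1.0, -3.3]
opening: 0.03
gripper_force: 61.1
```

```bash
python3 -c "
from h import *
print(go(.441,-.41,.06,0))"
```

```text
[-7.00e-03  1.00e-03  8.00e-03 -4.10e+00  6.60e+00  8.99e+01]
```

Request:
drive_tool:
  rows:
    - [-0.007,0,0.008,-4,6,30,15]
    - [-0.007,0,0.008,-4,6,60,15]
    - [-0.007,0,0.008,-4,6,85,15]
    - [-0.007,0,0.008,-4,6,91,15]
    - [-0.007,0,0.008,-4,6,91,15]
    - [-0.007,0,0.008,-4,6,91,15]

```text
time_s: 30.03
eef_pos: [0.4429, -0.4111, 0.0616]
tool_rot: [[1.0, 0.002, 0.003], [0.002, -1.0, -0.005], [0.003, 0.005, -1.0]]
contact_force: [0.7, -0.4, -2.9]
opening: 0.0302
gripper_force: 61.3
```

Request:
drive_tool:
  rows:
    - [0,0,0,0,0,0,50]
    - [0,0,0,0,0,0,50]
    - [0,0,0,0,0,0,50]
    - [0,0,0,0,0,-40,50]
    - [0,0,0,0,0,-80,50]
    - [0,0,0,0,0,-120,60]
    - [0,0,0,0,0,-140,60]
    - [0,0,0,0,0,-140,60]

```text
time_s: 30.7
eef_pos: [0.444, -0.4145, 0.2084]
tool_rot: [[1.0, -0.002, 0.012], [-0.002, -1.0, -0.015], [0.012, 0.015, -1.0]]
contact_force: [0.8, -0.1, 0.5]
opening: 0.0599
gripper_force: 0.0
```

```bash
python3 -c "
from h import *
s,p,d=snap('w12');P=cloud('wrist',d,s);print(region(P,.441,-.41,.05,.05,.07))
print(s['eef_pos'],go(.48,-.05,.2,0))"
```

```text
(np.int64(1341), array([ 0.4423, -0.4129,  0.0578]))
[ 0.44402788 -0.41445264  0.20843455] [ 1.100e-02 -8.000e-03 -2.000e-03  3.680e+01 -3.634e+02  1.500e+00]
```

First weight stands on the tray floor (knob top z=0.058). Now the other.

Request:
drive_tool:
  rows:
    - [0,0,0,37,-363,0,60]
    - [0,0,0,37,-363,0,60]
    - [0,0,0,37,-363,0,60]
    - [0,0,0,37,-363,0,60]
    - [0,0,0,37,-363,0,60]
    - [0,0,0,37,-363,0,60]
    - [0,0,0,37,-363,0,60]
    - [0,0,0,37,-363,0,60]
    - [0,0,0,37,-363,0,60]
    - [0,0,0,37,-363,0,60]

```text
time_s: 31.58
eef_pos: [0.4785, -0.0397, 0.1985]
tool_rot: [[1.0, 0.013, 0.0], [0.013, -1.0, 0.0], [0.0, -0.0, -1.0]]
contact_force: [-0.0, -0.9, -0.2]
opening: 0.0598
gripper_force: 0.0
```

```bash
python3 -c "
from h import *
print(go(.4945,.37,.2,0))"
```

```text
[-0.000e+00 -0.000e+00  1.300e-02  2.120e+01 -4.095e+02 -1.300e+00]
```

Request:
drive_tool:
  rows:
    - [0,0,0.013,21,-400,0,60]
    - [0,0,0.013,21,-400,0,60]
    - [0,0,0.013,21,-400,0,60]
    - [0,0,0.013,21,-400,0,60]
    - [0,0,0.013,21,-400,0,60]
    - [0,0,0.013,21,-400,0,60]
    - [0,0,0.013,21,-400,0,60]
    - [0,0,0.013,21,-400,0,60]
    - [0,0,0.013,21,-400,0,60]
    - [0,0,0.013,21,-400,0,60]

```text
time_s: 32.42
eef_pos: [0.4982, 0.3564, 0.1959]
tool_rot: [[1.0, -0.009, -0.001], [-0.009, -1.0, -0.003], [-0.001, 0.003, -1.0]]
contact_force: [-0.2, 0.4, 0.1]
opening: 0.0598
gripper_force: 0.0
```

Request:
drive_tool:
  rows:
    - [0,0,0,0,-5,40,60]
    - [0,0,0,0,-5,50,60]
    - [0,0,0,0,-5,50,60]
    - [0,0,0,0,-5,50,60]

```text
time_s: 32.75
eef_pos: [0.5002, 0.3539, 0.1462]
tool_rot: [[1.0, -0.016, -0.001], [-0.016, -1.0, -0.008], [-0.0, 0.008, -1.0]]
contact_force: [0.0, -0.4, 1.5]
opening: 0.0599
gripper_force: 0.0
```

```bash
python3 -c "
from h import *
s,p,d=snap('w13');P=cloud('wrist',d,s);n,c=region(P,.4945,.385,.06,.045,.06);print(n,c,s['eef_pos'])
print(go(c[0],c[1],.049,0))"
```

```text
2001 [0.4952 0.386  0.0518] [0.5002232  0.35389921 0.14623449]
[ 6.00e-03 -2.00e-03 -1.60e-02 -6.60e+00 -3.22e+01  9.84e+01]
```

Request:
drive_tool:
  rows:
    - [0.006,0,-0.016,-6,-32,0,60]
    - [0.006,0,-0.016,-6,-32,20,60]
    - [0.006,0,-0.016,-6,-32,60,60]
    - [0.006,0,-0.016,-6,-32,98,60]
    - [0.006,0,-0.016,-6,-32,98,60]
    - [0.006,0,-0.016,-6,-32,98,60]
    - [0.006,0,-0.016,-6,-32,98,15]
    - [0.006,0,-0.016,-6,-32,98,15]
    - [0.006,0,-0.016,-6,-32,98,15]
    - [0.006,0,-0.016,-6,-32,98,15]
  force: 60

```text
time_s: 33.63
eef_pos: [0.4968, 0.3881, 0.0529]
tool_rot: [[1.0, 0.001, 0.007], [0.001, -1.0, 0.004], [0.007, -0.004, -1.0]]
contact_force: [-0.2, -0.6, 7.0]
opening: 0.0301
gripper_force: 58.8
```

Request:
drive_tool:
  rows:
    - [0,0,0,0,0,0,15]
    - [0,0,0,0,0,0,15]
    - [0,0,0,0,0,-40,15]
    - [0,0,0,0,0,-80,15]
    - [0,0,0,0,0,-120,15]
    - [0,0,0,0,0,-140,15]
    - [0,0,0,0,0,-140,15]
    - [0,0,0,0,0,-140,15]

```text
time_s: 34.3
eef_pos: [0.4946, 0.3874, 0.1906]
tool_rot: [[1.0, 0.002, 0.004], [0.002, -1.0, 0.003], [0.004, -0.003, -1.0]]
contact_force: [-0.3, 0.1, -4.0]
opening: 0.0302
gripper_force: 61.1
```

```bash
python3 -c "
from h import *
s=r.state();print(s['opening'],s['contact_force'],s['eef_pos'],go(.48,.05,.2,0))"
```

```text
0.03022274008936285 [-0.27536677  0.09883211 -4.00519736] [0.49463656 0.387378   0.190647  ] [-3.000e-03 -4.000e-03  2.000e-03 -1.520e+01  3.373e+02 -1.040e+01]
```

Request:
drive_tool:
  rows:
    - [0,0,0,-15,380,-10,15]
    - [0,0,0,-15,380,-10,15]
    - [0,0,0,-15,380,-10,15]
    - [0,0,0,-15,380,-10,15]
    - [0,0,0,-15,380,-10,15]
    - [0,0,0,-15,380,-10,15]
    - [0,0,0,-15,380,-10,15]
    - [0,0,0,-15,380,-10,15]
    - [0,0,0,-15,380,-10,15]
    - [0,0,0,-15,380,-10,15]

```text
time_s: 35.13
eef_pos: [0.4772, -0.0038, 0.1965]
tool_rot: [[1.0, -0.012, -0.006], [-0.012, -1.0, -0.007], [-0.006, 0.007, -1.0]]
contact_force: [0.4, -0.9, -3.5]
opening: 0.03
gripper_force: 61.4
```

```bash
python3 -c "
from h import *
print(go(.441,-.303,.15,0))"
```

```text
[ 7.000e-03  6.000e-03 -1.200e-02 -3.220e+01  2.993e+02  4.880e+01]
```

Request:
drive_tool:
  rows:
    - [0,0,-0.012,-8,75,0,15]
    - [0,0,-0.012,-16,150,0,15]
    - [0,0,-0.012,-32,295,0,15]
    - [0,0,-0.012,-32,295,0,15]
    - [0,0,-0.012,-32,295,0,15]
    - [0,0,-0.012,-32,295,0,15]
    - [0,0,-0.012,-32,295,20,15]
    - [0,0,-0.012,-32,295,47,15]
    - [0,0,-0.012,-32,295,47,15]
    - [0,0,-0.012,-32,295,47,15]

```text
time_s: 35.97
eef_pos: [0.4458, -0.2868, 0.1479]
tool_rot: [[1.0, 0.012, -0.007], [0.012, -1.0, 0.006], [-0.007, -0.006, -1.0]]
contact_force: [-0.3, 1.3, -4.2]
opening: 0.0298
gripper_force: 61.4
```

Request:
drive_tool:
  rows:
    - [0,0,0,0,0,0,15]
    - [0,0,0,0,0,0,15]

```text
time_s: 36.13
eef_pos: [0.4499, -0.286, 0.1518]
tool_rot: [[1.0, 0.017, 0.003], [0.017, -1.0, 0.001], [0.003, -0.001, -1.0]]
contact_force: [-0.1, -0.3, -4.7]
opening: 0.0297
gripper_force: 61.4
```

```bash
python3 -c "
from h import *
print(go(.441,-.303,.061,0))"
```

```text
[-1.00e-03 -3.00e-03  1.70e-02 -9.40e+00  1.69e+01  9.08e+01]
```

Request:
drive_tool:
  rows:
    - [0,0,0.017,-9,17,20,15]
    - [0,0,0.017,-9,17,50,15]
    - [0,0,0.017,-9,17,80,15]
    - [0,0,0.017,-9,17,91,15]
    - [0,0,0.017,-9,17,91,15]
    - [0,0,0.017,-9,17,91,15]

```text
time_s: 36.63
eef_pos: [0.4414, -0.3041, 0.0612]
tool_rot: [[1.0, -0.001, 0.003], [-0.001, -1.0, 0.0], [0.003, -0.0, -1.0]]
contact_force: [0.5, 0.1, -3.0]
opening: 0.0299
gripper_force: 64.0
```

Request:
drive_tool:
  rows:
    - [0,0,0,0,0,0,50]
    - [0,0,0,0,0,0,50]
    - [0,0,0,0,0,0,50]
    - [0,0,0,0,0,-40,50]
    - [0,0,0,0,0,-80,50]
    - [0,0,0,0,0,-120,60]
    - [0,0,0,0,0,-160,60]
    - [0,0,0,0,0,-160,60]
    - [0,0,0,0,0,-160,60]

```text
time_s: 37.38
eef_pos: [0.4415, -0.3059, 0.224]
tool_rot: [[1.0, -0.003, 0.008], [-0.003, -1.0, -0.004], [0.008, 0.004, -1.0]]
contact_force: [-0.6, 0.8, 0.4]
opening: 0.0602
gripper_force: 0.0
```

```bash
python3 -c "
from h import *
s=r.state();p,d=r.snapshot('top');cv2.imwrite('pics/top2.png',p[:,:,::-1]);P=cloud('top',d)
for n,a in dict(b0=(.63,-.06,.06,.018,.045),b2=(.65,.13,.06,.018,.045),scan=(.502,-.137,.012,.01,.04)).items():print(n,region(P,*a))
s,p,d=snap('w14');P=cloud('wrist',d,s)
for n,a in dict(t1=(.441,-.303,.05,.05,.07),t2=(.442,-.412,.05,.05,.07)).items():print(n,region(P,*a))
print(s['eef_pos'])"
```

```text
b0 (np.int64(977), array([ 0.6296, -0.0599,  0.0281]))
b2 (np.int64(1017), array([0.6499, 0.13  , 0.0282]))
scan (np.int64(125), array([ 0.502 , -0.1371,  0.0228]))
t1 (np.int64(1229), array([ 0.4392, -0.3051,  0.0578]))
t2 (np.int64(1303), array([ 0.4422, -0.4112,  0.0576]))
[ 0.44019086 -0.3050929   0.22176046]
```

View pics/top2.png

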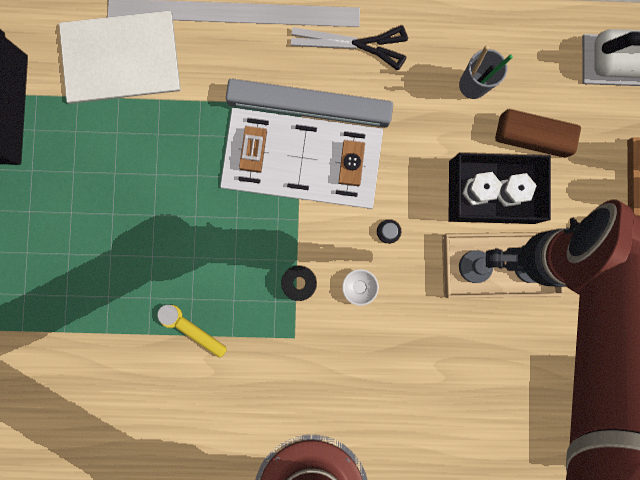

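The top view shows both boards in their bays at (253,149) and (351,161), both spools in the bin and both weights in the tray. The button is up, and the cutter, webbing and dish are where they started.

```bash
python3 -c "
from station import r
print(r.sign_off())"
```

```text
the job is handed in; nothing more can be done
None
```

The job is handed in after about 37 s of robot time: two boards centred to about 2 mm and scanned, two spools in the bin, two weights side by side in the tray, and the cutter, webbing and pin dish unmoved; sign-off returned no verdict.

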